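# Check a bracket and make up the hose-press kit tray

### The job

Check the L-shaped bracket on the length checker: push the end of its long leg squarely against the middle of the sprung plate until the plate is pressed nearly all the way in, then turn the bracket and do the same with the end of its short leg. Make up the kit tray with it: in the end the bracket, the spanner and the flat cover plate must each lie flat in the compartment shaped for it, turned as the compartment asks and let go. Leave the tin, the brass ferrule and the cardboard box where they stand.

Things in the scene. Friction and masses are not known exactly. Their poses are not given: they have to be found in the camera images.
- bracket: loose flat L-shaped steel bracket, 12 mm thick, lying flat, 0.2 to 0.37 kg. Origin: centre of the underside of its long leg; z up. The long leg is 100 mm long along x (x -50 to +50) and 22 mm wide (y -11 to +11); the short leg, 22 mm wide, leaves its -x end (x -50 to -28) towards +y and ends at y = +64
- long_end (a point): middle of the free end face of the bracket's long leg: (50, 0, 6) mm in the bracket's frame; the bracket's axes
- short_end (a point): middle of the free end face of the bracket's short leg: (-39, 64, 6) mm in the bracket's frame; the bracket's axes
- spanner: loose steel open-ended spanner lying flat, 150 mm long, 12 mm thick, 0.18 to 0.34 kg. Origin: middle of its length, at the underside; x points to the head. The handle (x -75 to +35) is 24 mm wide, the forked head (x +35 to +75) 46 mm; balance point near x = +8
- spanner_head (a point): tip of the spanner's head, between the jaws: (75, 0, 6) mm in the spanner's frame; the spanner's axes
- cover: loose rectangular flat steel cover plate with two bolt holes, 70 mm (x) by 40 mm (y), 12 mm thick, about 0.24 kg. Origin: centre of its underside. Either way round will do
- checker: length checker, a grey painted steel block 52 mm high on a base 90 by 64 mm, fixed to the bench. Origin: on the bench under its middle; x points from the sprung plate into the block, so parts are pushed along +x
- plate_face (a point): centre of the checker's sprung steel plate's outer face (50 mm wide along y, 36 mm high from 12 to 48 mm above the bench); it stands at (-20, 0, 30) mm in the checker's frame when out, and moves with the plate; the checker's axes
- stop_plate (a joint): travel of the sprung plate: 0 out, 0.010 m fully in (to +x of the checker); a spring returns it, about 2 N at the start, 6 N fully in
- tray: plastic kit tray, black floor and grey ribs, fixed to the bench, 149 mm (x) by 192 mm (y), origin under its middle. Floor 4 mm thick, ribs 6 mm high (tops 10 mm above the bench) with finger gaps beside the middle of each part. Compartments leave 4 mm all round their parts: one L-shaped (bracket), one rectangular (cover plate), one long with a wide end (spanner)
- nest_bracket (a point): on the floor (4 mm above the bench) of the L-shaped compartment: where the bracket's origin belongs; its x, y axes are where the bracket's x, y axes must point (one way only; a block fills the inside of the L)
- nest_spanner (a point): on the floor of the long compartment (wide end for the head): where the spanner's origin belongs; its x axis is where the spanner's x (head) must point
- nest_plate (a point): on the floor of the rectangular compartment: where the cover plate's origin belongs; its x axis lies along the compartment's length
- tin: bystander: small steel tin with a dark lid, 60 mm across, 75 mm high; origin at the centre of its underside; not to be disturbed
- ferrule: bystander: brass hose fitting standing on end, 38 mm across, 58 mm high; origin at the centre of its underside; not to be disturbed
- diebox: bystander: open cardboard box, 90 by 70 by 50 mm; origin at the centre of its underside; not to be disturbed
There are look-alikes about, which are no part of the job. Leave any red look-alike of the spanner alone. Leave any green look-alike of the checker alone.

How it is judged:
By the outcome, as a careful person would: the job done as asked, in the order asked, and still so for the second after the job is handed in, with the robot touching nothing.
It also fails if it takes over 72 s, if anything falls off the work surface, if the arm or the gripper's body presses on something with over 40 N, if the wrist force passes 120 N, or if a joint passes its speed limit or range.

### The arm

A 6-joint arm with a two-finger parallel gripper is mounted at the origin on the work surface. World frame = base frame: x ahead of the robot, y to its left, z up, the work surface at z = 0. Lengths are in m, angles in rad, forces in N, time in s.
With the tool pointing down it reaches from about 0.375 to 0.9 m from the base axis. Payload 3.1 kg.
Tool frame: the origin (TCP) lies midway between the tips of the shut fingers; the grasp point (between the pads) lies 19 mm behind it; x points along the fingers, y is the direction in which the jaws open and shut, and the axes are right-handed (so a half turn about x gives the same grasp; the last joint's range is limited). The gripper opens to 87 mm and grips with 3 to 60 N. Pads are 19 mm wide; open, the fingers measure 117 mm over their backs; the gripper's body (75 mm by 190 mm) begins 51 mm behind the grasp point.
Start: joints at [1.05, 0.527, 1.433, -0, 1.181, -0.178], TCP at [0.21, 0.589, 0.19] pointing down, gripper open.
Joint ranges: [-3.08, 3.08], [-0.75, 2.2], [0.22, 2.44], [-1.43, 4.57], [0, 2.65], [-2.85, 2.85]. Speed limits (rad/s): [2.79, 2.79, 3.14, 3.14, 3.14, 3.14].

### API

Orientations are given as a unit quaternion [x, y, z, w].
In Python, from rig import get_obs, imaging, robot gives the robot as it stands.
- The arm moves only by the shell command python3 -m inch 'ROWS' [FORCE]. ROWS is JSON, a list of rows, each a list of 3 entries, a list of its own where there are three numbers: the finger opening in mm, from 0 to 87, then the shift along the tool's x, y, z in mm, then the turn, a rotation vector about the tool's x, y, z in degrees. In form: [[grip, [dx, dy, dz], [wx, wy, wz]], ...]. A call has 1 to 12 rows; each row shifts and turns the pose as measured when the row begins, along the tool's axes as they then stand; what a row does not reach is not made up. A row lasts 1/8 s, in which the tool goes at most 62.5 mm and 10.7 degrees, less where a joint would pass 70% of its speed; a pose out of reach is approached as far as the arm can. A call with a gripper value outside its range is refused whole. The fingers move at their own pace and stop on an object; FORCE is the grip in N (left out, the last holds). Time passes only in rows, so rows that do not move let the fingers close. It gives the time, the measured TCP pose, the force and the opening at its end, in the units of the state.
- get_obs(): the state, without advancing time (a new reading comes with each control period).
- imaging.camera(name): name is "scene" or "side" or "wrist"; returns the picture (420x560x3 uint8, red, green, blue); there is no depth.
- imaging.camera_params(name): a dict with "camera_matrix" (3x3 intrinsics, pixels), "xyz" and "rotation" of the camera in the world. Camera axes: x right, y down, z forward; pixel columns grow to the right and rows downward; lengths in m; the calibration is good to about 2 mm. A picture is of the moment at which its call begins: read the wrist's pose just before it. camera_params takes no time and is no camera call; for the wrist camera it gives the pose at the moment of the call.
- robot.hand_in(): hands the job in, once; it reports no verdict.
Trained networks look in the newest picture that a camera, given by its name, has taken for a name from the list of things; names that differ only in an ending like _2 or _b are one class to them, and where a whole thing is asked for, a point or a joint stands for the part that bears it (a point fixed in the world has none). Each returns a list of dicts, best first, with "confidence" (0 to 1); they miss things now and then, are a little off and sometimes report something else, mostly with a low value. They report only what shows in the picture. A call takes as long as a camera call. They do not tell look-alikes from the thing itself.
- imaging.cut_out(camera, target): "pixels" (420x560 bool, what is visible of it) and "box" ([centre column, centre row, width, height] in pixels, round what is visible of it).
- imaging.tip_of(camera, target): "pixel" ([column, row] in pixels: a listed point, or the origin of a listed thing).
The state is a dict: "time": time; "q": joint angles; "joint_velocities": joint speeds; "joint_torque": joint torques, N m; "position": TCP position; "tool_rot": TCP orientation; "ft_force": force on the tool from outside, world axes, zero at the start; "moment": the same for the moment, N m; "grip_width": finger opening in m.
Only numpy, scipy, OpenCV 4.12 (cv2) and the standard library are available. Lean on these libraries where they do the work, as an engineer would, in place of code of your own. Each camera call takes 0.05 s, during which the arm holds its last target. There are 200 camera calls.

## Working session

There is one attempt and no reset: what is moved stays moved. The work goes in short steps, Python scripts to look and compute and a shell command to move; the robot and the scene stay as the last step left them, time stands still between calls to the robot, and variables do not carry over. Pictures are saved under pics/ and viewed, about 8 in all and at most 12, crops included, and the job is handed in when it is done.

```bash
ls; mkdir -p pics; cat > h.py <<'E'
import numpy as np, cv2
from rig import get_obs, imaging, robot
from scipy.spatial.transform import Rotation as R
def P(n):
    p=imaging.camera_params(n); r=np.array(p["rotation"],float)
    r=r if r.shape==(3,3) else R.from_quat(r).as_matrix()
    return np.array(p["camera_matrix"]),np.array(p["xyz"]),r
def ray(n,px,z,pp=None):
    K,t,r=pp or P(n); d=r@np.linalg.solve(K,[px[0],px[1],1]); return t+d*(z-t[2])/d[2]
def proj(n,X,pp=None):
    K,t,r=pp or P(n); c=K@(r.T@(np.array(X)-t)); return c[:2]/c[2]
def shot(n,f):
    im=imaging.camera(n); cv2.imwrite(f,im[:,:,::-1]); return im
E
python3 - <<'E'
from h import *
o=get_obs(); print(o["position"],o["tool_rot"],o["time"])
for c in("scene","side"):
    print(P(c)); im=shot(c,f"pics/{c}0.png")
    for n in ("bracket","spanner","cover","checker","tray","tin","ferrule","diebox"):
        print(c,n,[(round(d["confidence"],2),np.round(d["pixel"]),np.round(ray(c,d["pixel"],0)[:2],3)) for d in imaging.tip_of(c,n)])
E
```

```text
pics
[0.20965775 0.58792282 0.18908112] [ 0.11988228  0.69700169 -0.12132811  0.6964886 ] 0.0
(array([[541.66888284,   0.        , 284.30977916],
       [  0.        , 541.66888284, 204.0496944 ],
       [  0.        ,   0.        ,   1.        ]]), array([ 1.40514446, -0.70719262,  0.9657877 ]), array([[ 0.6613719 ,  0.46569509, -0.58797558],
       [ 0.74977789, -0.43190535,  0.50128923],
       [-0.02050187, -0.7723897 , -0.63481795]]))
scene bracket [(0.97, array([219., 221.]), array([ 0.445, -0.122]))]
scene spanner [(0.73, array([164., 255.]), array([ 0.456, -0.304])), (0.7, array([116., 283.]), array([ 0.458, -0.44 ])), (0.66, array([314., 182.]), array([0.493, 0.189]))]
scene cover [(0.98, array([204., 279.]), array([ 0.593, -0.275]))]
scene checker [(0.81, array([273., 260.]), array([ 0.657, -0.11 ])), (0.8, array([346., 284.]), array([ 0.836, -0.035]))]
scene tray [(0.89, array([324., 192.]), array([0.546, 0.177])), (0.5, array([235., 223.]), array([ 0.481, -0.096]))]
scene tin [(0.94, array([270., 302.]), array([ 0.756, -0.205]))]
scene ferrule [(0.85, array([345., 251.]),
[... 636 characters left out ...]
([252., 285.]), array([ 0.449, -0.292])), (0.66, array([267., 241.]), array([ 0.498, -0.1  ]))]
side cover [(0.85, array([308., 277.]), array([ 0.591, -0.276])), (0.15, array([221., 176.]), array([0.347, 0.389]))]
side checker [(0.72, array([322., 238.]), array([ 0.659, -0.101])), (0.68, array([370., 226.]), array([ 0.821, -0.049])), (0.54, array([308., 278.]), array([ 0.59 , -0.277]))]
side tray [(0.65, array([276., 196.]), array([0.549, 0.19 ])), (0.47, array([224., 284.]), array([ 0.38 , -0.281]))]
side tin [(0.6, array([366., 257.]), array([ 0.76 , -0.206]))]
side ferrule [(0.46, array([345., 212.]), array([0.764, 0.047]))]
side diebox [(0.66, array([222., 176.]), array([0.35 , 0.381]))]
```

View pics/scene0.png

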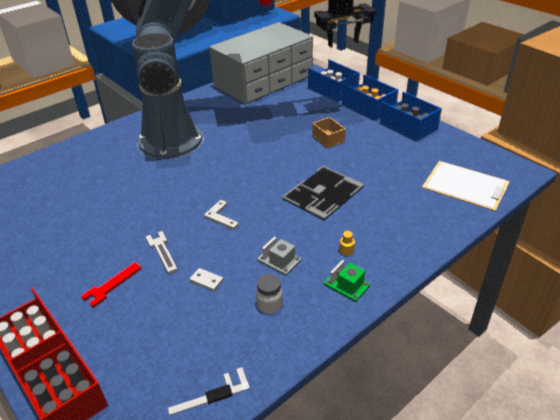

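```bash
python3 - <<'E'
from h import *
print(P("wrist"))
for c in("scene","side"):
    imaging.camera(c)
    for n,z in (("long_end",.006),("short_end",.006),("spanner_head",.006),("plate_face",.03),("nest_bracket",.004),("nest_spanner",.004),("nest_plate",.004)):
        print(c,n,[(round(d["confidence"],2),np.round(d["pixel"]),np.round(ray(c,d["pixel"],z)[:2],3)) for d in imaging.tip_of(c,n)])
E
```

```text
(array([[340.76826664,   0.        , 278.68178141],
       [  0.        , 340.76826664, 208.55488394],
       [  0.        ,   0.        ,   1.        ]]), array([0.13741681, 0.61526399, 0.38500825]), array([[ 3.36366679e-01,  9.03896226e-01,  2.64251906e-01],
       [ 9.41731078e-01, -3.22798254e-01, -9.45720016e-02],
       [-1.83221186e-04,  2.80665103e-01, -9.59805744e-01]]))
scene long_end [(0.79, array([235., 226.]), array([ 0.495, -0.105]))]
scene short_end [(0.82, array([223., 203.]), array([ 0.395, -0.072])), (0.4, array([315., 178.]), array([0.488, 0.198]))]
scene spanner_head [(0.59, array([ 86., 302.]), array([ 0.473, -0.521])), (0.56, array([154., 234.]), array([ 0.376, -0.285]))]
scene plate_face [(0.74, array([322., 194.]), array([0.578, 0.136])), (0.72, array([268., 245.]), array([ 0.631, -0.104])), (0.63, array([337., 269.]), array([ 0.804, -0.036]))]
scene nest_bracket [(0.43, array([334., 196.]), array([0.583, 0.182]))]
scene nest_spanner [(0.71, array([336., 196.]), array([0.589, 0.183]))]
scene nest_plate [(0.83, array([301., 200.]), array([0.531, 0.1  ]))]
side long_end [(0.91, array([267., 239.]), array([ 0.497, -0.099])), (0.17, array([287., 196.]), array([0.584, 0.169]))]
side short_end [(0.59, array([228., 234.]), array([ 0.385, -0.06 ]))]
side spanner_head [(0.77, array([268., 361.]), array([ 0.474, -0.528])), (0.62, array([222., 285.]), array([ 0.377, -0.29 ]))]
side plate_face [(0.63, array([366., 217.]), array([ 0.805, -0.045])), (0.41, array([315., 233.]), array([ 0.634, -0.119]))]
side nest_bracket [(0.91, array([261., 194.]), array([0.496, 0.204]))]
side nest_spanner [(0.57, array([289., 195.]), array([0.593, 0.185]))]
side nest_plate [(0.94, array([271., 208.]), array([0.524, 0.09 ]))]
```

The scene picture shows the bracket (220,214), the spanner (160,252), the cover (206,279), the grey checker (280,255), the tray (323,190), and the tin, ferrule and box. The red spanner (112,284) and the green checker (348,279) are the look-alikes. Next I'll move over the tray for a wrist view.

```bash
cat >> h.py <<'E'
def plan(xyz,yaw,n=None,half=True):
    """per-row shift/turn to bring the TCP to xyz, tool down, jaw axis (tool y) at yaw deg in world"""
    o=get_obs(); r=R.from_quat(o["tool_rot"]); p=np.array(o["position"])
    c=[]
    for k in ((0,180) if half else (0,)):
        a=np.radians(yaw+k); y=np.array([np.cos(a),np.sin(a),0]); x=np.array([0,0,-1.])
        T=R.from_matrix(np.c_[x,y,np.cross(x,y)]); w=(r.inv()*T).as_rotvec()
        q6=o["q"][5]; c.append((np.degrees(np.linalg.norm(w)),k,w,T))
    c.sort(key=lambda t:t[0]); _,k,w,T=c[0]
    d=np.array(xyz)-p; N=n or max(1,int(np.ceil(max(np.linalg.norm(d)/.055,np.degrees(np.linalg.norm(w))/10))))
    print("t",round(o["time"],2),"pos",np.round(p,4),"yaw",round(np.degrees(np.arctan2(*r.as_matrix()[[1,0],1])),1),"q1,q6",np.round([o["q"][0],o["q"][5]],2),"F",np.round(o["ft_force"],1),"w",round(o["grip_width"],4))
    print("alt",[round(t[0]) for t in c],"k",k,"N",N,"total turn",np.round(np.degrees(w),1))
    for i in range(N):
        ri=r*R.from_rotvec(w*i/N); print(np.round(ri.inv().apply(d/N)*1000,1).tolist(),np.round(np.degrees(w/N),1).tolist())
def fit(n,mask,poly,zt,zb,x0,pp):
    """fit x,y,yaw(deg) of a prism silhouette (polygons list, m) to a mask"""
    m=cv2.GaussianBlur(mask.astype(np.float32),(0,0),1.0)
    from scipy.optimize import minimize
    S=4
    def img(v):
        a=np.radians(v[2]); c,s=np.cos(a),np.sin(a); I=np.zeros((420,560),np.uint8)
        def pts(q,z): return np.array([proj(n,[v[0]+c*u[0]-s*u[1],v[1]+s*u[0]+c*u[1],z],pp) for u in q])
        for q in poly:
            A=pts(q,zt);B=pts(q,zb); L=[A,B]+[np.array([A[i-1],A[i],B[i],B[i-1]]) for i in range(len(q))]
            for l in L: cv2.fillPoly(I,[np.round(l*16).astype(np.int32)],1,shift=4)
        return cv2.GaussianBlur(I.astype(np.float32),(0,0),1.0)
    def f(v): return ((img(v)-m)**2).sum()
    x0=np.array(x0,float); best=None
    for it in range(2):
        s=minimize(f,x0,method="Nelder-Mead",options=dict(initial_simplex=np.vstack([x0]+[x0+e for e in np.diag([.006,.006,6] if it==0 else [.002,.002,2])]),xatol=1e-4,fatol=.05,maxiter=150)); x0=s.x
    return s.x,s.fun/mask.sum()
def rect(x0,x1,y0,y1): return [(x0/1e3,y0/1e3),(x1/1e3,y0/1e3),(x1/1e3,y1/1e3),(x0/1e3,y1/1e3)]
POLY=dict(bracket=[rect(-50,50,-11,11),rect(-50,-28,11,64)],cover=[rect(-35,35,-20,20)],
 tray=[rect(-74.5,74.5,-96,96)])
def ortho(im,pp,c,size,z,mm=0.5,yaw=0):
    """rectified view of plane z around c; rows/cols in mm steps; right=+x', up=+y'"""
    h=int(size/mm/1e3); a=np.radians(yaw); u=np.array([np.cos(a),np.sin(a),0]);v=np.array([-np.sin(a),np.cos(a),0]); c=np.array([c[0],c[1],z])
    W=[c+(-u+v)*size/2,c+(u+v)*size/2,c+(u-v)*size/2,c+(-u-v)*size/2]
    M=cv2.getPerspectiveTransform(np.float32([proj("",X,pp) for X in W]),np.float32([[0,0],[h,0],[h,h],[0,h]]))
    return cv2.warpPerspective(im,M,(h,h),flags=cv2.INTER_CUBIC)
E
python3 - <<'E'
from h import *
plan([.55,.17,.22],-90)
E
```

```text
t 1.7 pos [0.21   0.5886 0.1901] yaw 70.4 q1,q6 [ 1.05 -0.18] F [ 0.7 -0.4 -0.6] w 0.0873
alt [20, 160] k 180 N 10 total turn [-19.6   0.    0. ]
[-3.0, -28.0, 46.1] [-2.0, 0.0, 0.0]
[-3.0, -29.6, 45.1] [-2.0, 0.0, 0.0]
[-3.0, -31.1, 44.1] [-2.0, 0.0, 0.0]
[-3.0, -32.6, 43.0] [-2.0, 0.0, 0.0]
[-3.0, -34.0, 41.8] [-2.0, 0.0, 0.0]
[-3.0, -35.5, 40.6] [-2.0, 0.0, 0.0]
[-3.0, -36.8, 39.4] [-2.0, 0.0, 0.0]
[-3.0, -38.2, 38.1] [-2.0, 0.0, 0.0]
[-3.0, -39.4, 36.8] [-2.0, 0.0, 0.0]
[-3.0, -40.7, 35.4] [-2.0, 0.0, 0.0]
```

```bash
python3 -m inch '[[87,[-3,-28,46],[-2,0,0]],[87,[-3,-30,45],[-2,0,0]],[87,[-3,-31,44],[-2,0,0]],[87,[-3,-33,43],[-2,0,0]],[87,[-3,-34,42],[-2,0,0]],[87,[-3,-36,41],[-2,0,0]],[87,[-3,-37,39],[-2,0,0]],[87,[-3,-38,38],[-2,0,0]],[87,[-3,-39,37],[-2,0,0]],[87,[-3,-41,35],[-2,0,0]]]'
python3 - <<'E'
from h import *
pp=P("wrist"); im=shot("wrist","pics/w1.png"); print(pp[1])
d=imaging.cut_out("wrist","tray"); m=d[0]["pixels"]; print(d[0]["confidence"],m.sum(), d[0]["box"])
v,e=fit("wrist",m,POLY["tray"],.010,0,[.547,.18,10],pp); print(v,e)
v2,e2=fit("wrist",m,POLY["tray"],.010,0,[.547,.18,-10],pp); print(v2,e2)
if e2<e:v=v2
np.save("tray.npy",v)
for n in("nest_bracket","nest_spanner","nest_plate"):
    for d in imaging.tip_of("wrist",n): print(n,round(d["confidence"],2),np.round(d["pixel"]),np.round(ray("wrist",d["pixel"],.004,pp)[:2],4))
cv2.imwrite("pics/w1o.png",ortho(im,pp,v[:2],.22,.007,.4,v[2])[:,:,::-1])
plan([.55,.17,.22],-90)
E
```

```text
time: 2.95
position: [0.5636, 0.1646, 0.222]
tool_rot: [-0.008, 0.705, 0.011, 0.709]
ft_force: [0.7, -0.4, 0.1]
grip_width: 0.0866
[0.48536678 0.16252567 0.41649994]
0.93 20329 [280.1, 159.3, 180.1, 143.2]
[0.54593364 0.17219586 8.75158512] 0.0033295174626418846
[0.54583239 0.17277048 8.71711013] 0.0033295174626418846
nest_bracket 0.78 [307. 109.] [0.487 0.197]
nest_spanner 0.38 [ 73. 239.] [ 0.6558 -0.0973]
nest_spanner 0.2 [62.  8.] [ 0.39   -0.0705]
nest_plate 0.82 [224. 140.] [0.5251 0.1003]
nest_plate 0.72 [31. 66.] [ 0.4485 -0.114 ]
nest_plate 0.39 [277. 161.] [0.5489 0.1644]
t 3.2 pos [0.5617 0.1662 0.2214] yaw 91.4 q1,q6 [ 0.09 -1.5 ] F [-0.5 -0.1  0.5] w 0.0869
alt [1, 179] k 180 N 1 total turn [ 1.4  0.2 -0.3]
[1.4, 4.1, -11.6] [1.4, 0.2, -0.3]
```

View pics/w1o.png

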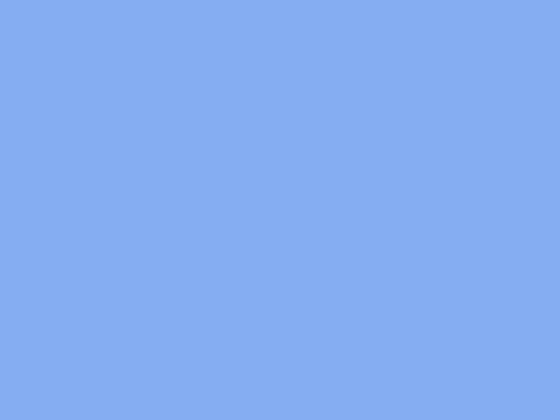

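That picture is a blank blue 560x420 frame, not the 550x550 rectified view I saved, so it tells me nothing. I'll check the files.

```bash
ls -la pics; python3 -c "
import cv2
for f in('w1','w1o'):
    i=cv2.imread(f'pics/{f}.png'); print(f,i.shape,i.mean((0,1)),i.std((0,1)))"
```

```text
total 1084
drwxr-xr-x 2 agent agent   4096 Dec  4 12:55 .
drwxr-xr-x 3 agent agent   4096 Dec  4 12:55 ..
-rw-r--r-- 1 agent agent 397042 Dec  4 12:54 scene0.png
-rw-r--r-- 1 agent agent 366809 Dec  4 12:54 side0.png
-rw-r--r-- 1 agent agent 328580 Dec  4 12:55 w1.png
-rw-r--r-- 1 agent agent   2182 Dec  4 12:55 w1o.png
w1 (420, 560, 3) [154.5453869  117.65416241  98.43028486] [89.44977578 62.1498244  50.75583144]
w1o (420, 560, 3) [241. 174. 132.] [0. 0. 0.]
```

The file really is blank. `ortho` scales wrongly (mm and m mixed up), so its output size came out as 0. I'll fix that.

```bash
sed -i 's#h=int(size/mm/1e3)#h=int(round(size*1e3/mm))#' h.py
python3 - <<'E'
from h import *
im=cv2.imread("pics/w1.png"); v=np.load("tray.npy"); print(v)
# camera pose at the picture: recorded position, robot still settling by ~2 mm -> use current pose
pp=P("wrist"); print(pp[1])
o=ortho(im,pp,v[:2],.22,.007,.4,v[2]); cv2.imwrite("pics/w1p.png",o)
plan([.50,-.12,.22],-90)
E
```

```text
[0.54593364 0.17219586 8.75158512]
[0.48388034 0.1642071  0.41604452]
t 3.2 pos [0.5617 0.1662 0.2214] yaw 91.4 q1,q6 [ 0.09 -1.5 ] F [-0.5 -0.1  0.5] w 0.0869
alt [1, 179] k 180 N 6 total turn [ 1.4  0.2 -0.3]
[-0.1, -47.4, -11.4] [0.2, 0.0, -0.0]
[-0.0, -47.5, -11.2] [0.2, 0.0, -0.0]
[0.0, -47.5, -11.1] [0.2, 0.0, -0.0]
[0.1, -47.6, -10.9] [0.2, 0.0, -0.0]
[0.1, -47.6, -10.7] [0.2, 0.0, -0.0]
[0.2, -47.7, -10.5] [0.2, 0.0, -0.0]
```

View pics/w1p.png

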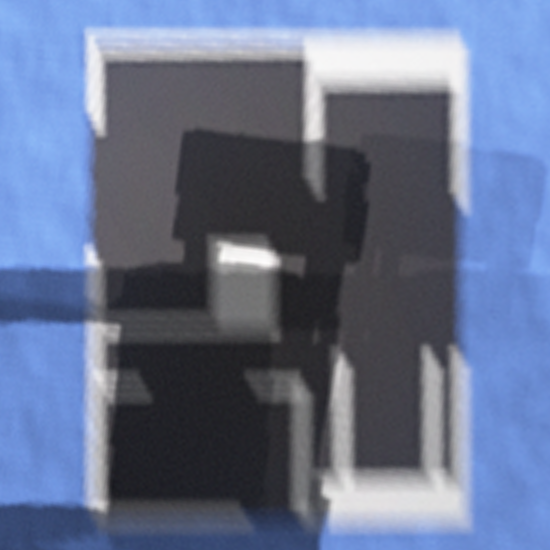

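The rectified tray is blurred because the arm was still moving. It does show the L compartment upper left (corner upper left, block at (247,285)), the cover compartment lower left and the spanner lane on the right with its wide end at the bottom or top. I'll repeat it standing still.

```bash
python3 -m inch '[[87,[0,0,0],[1.4,0,0]],[87,[0,0,0],[0,0,0]]]' | head -2
python3 - <<'E'
from h import *
pp=P("wrist"); im=shot("wrist","pics/w2.png"); print(pp[1], P("wrist")[1])
m=imaging.cut_out("wrist","tray")[0]["pixels"]
v,e=fit("wrist",m,POLY["tray"],.010,0,[.546,.172,8.7],pp); print(v,e)
np.save("tray.npy",v); 
import pickle; pickle.dump(pp,open("w2.pkl","wb"))
o=ortho(im,pp,v[:2],.22,.004,.4,v[2])
g=cv2.createCLAHE(3,(4,4)).apply(cv2.cvtColor(o,cv2.COLOR_RGB2GRAY)); cv2.imwrite("pics/w2o.png",g)
plan([.50,-.12,.22],-90)
E
```

```text
time: 3.45
position: [0.5594, 0.1686, 0.2213]
[0.48193527 0.16822545 0.41603765] [0.48189848 0.16825513 0.41605931]
[0.54616002 0.17195252 8.69726426] 0.002561770057412205
t 3.55 pos [0.5597 0.1684 0.2213] yaw 90.1 q1,q6 [ 0.1  -1.48] F [ 0.1 -0.2  0.3] w 0.0868
alt [0, 180] k 180 N 6 total turn [ 0.1  0.1 -0.3]
[-0.1, -48.1, -10.0] [0.0, 0.0, -0.1]
[-0.0, -48.1, -10.0] [0.0, 0.0, -0.1]
[0.0, -48.1, -10.0] [0.0, 0.0, -0.1]
[0.1, -48.1, -10.0] [0.0, 0.0, -0.1]
[0.1, -48.1, -10.0] [0.0, 0.0, -0.1]
[0.2, -48.1, -10.0] [0.0, 0.0, -0.1]
```

View pics/w2o.png

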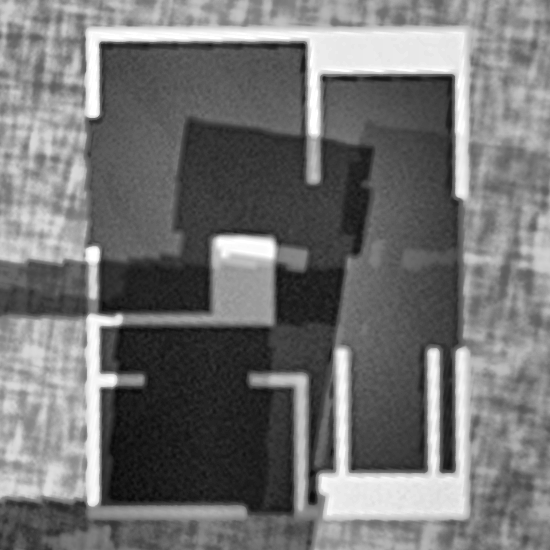

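The still view is clear. In px, with 0.4 mm/px and the centre at 275:
- The L compartment spans x 100–308, y 42–313. Its corner is upper left and its block is at (245,275).
- The cover compartment spans 103–296 × 384–506.
- The spanner lane spans 320–452 × 75–472, with the narrow handle channel at the bottom, so the head goes up.

These give nest offsets in tray axes of bracket (-55.5, 38.5), cover (-31.5, -68) and spanner (44, 0.5) mm. They agree with the networks for the bracket and cover, and are within about 7 mm for the spanner. Next I'll look at the parts.

```bash
python3 -m inch '[[87,[0,-55,2],[0,0,0]],[87,[0,-55,2],[0,0,0]],[87,[0,-55,2],[0,0,0]],[87,[0,-55,2],[0,0,0]],[87,[0,-55,2],[0,0,0]],[87,[0,-55,2],[0,0,0]],[87,[0,-30,2],[0,0,0]],[87,[0,0,0],[0,0,0]],[87,[0,0,0],[0,0,0]]]' | head -2
cat >> h.py <<'E'
def sp():  # spanner polygon: handle + head (jaws fork filled out roughly)
    return [rect(-75,35,-12,12),rect(35,75,-23,23)]
NEST={}
def nests():
    v=np.load("tray.npy"); a=np.radians(v[2]); c,s=np.cos(a),np.sin(a)
    return {k:(v[0]+c*x-s*y,v[1]+s*x+c*y,v[2]+w) for k,(x,y,w) in dict(bracket=(-.0555,.0385,-90),cover=(-.0315,-.068,0),spanner=(.044,.0005,90)).items()}
E
python3 - <<'E'
from h import *
print({k:np.round(v,4) for k,v in nests().items()})
pp=P("wrist"); im=shot("wrist","pics/w3.png"); print(pp[1])
def near(n,xy,z=.006):
    px=proj("",[*xy,z],pp); ds=imaging.cut_out("wrist",n); print(n,[(round(d["confidence"],2),np.round(d["box"])) for d in ds],np.round(px))
    return min(ds,key=lambda d:np.hypot(*(np.array(d["box"][:2])-px)))["pixels"]
m=near("bracket",(.44,-.11)); print(fit("",m,POLY["bracket"],.012,0,[.443,-.125,25],pp))
m=near("cover",(.592,-.276)); print(fit("",m,POLY["cover"],.012,0,[.592,-.276,0],pp))
m=near("spanner",(.45,-.295)); print(fit("",m,sp(),.012,0,[.451,-.297,175],pp))
for n,z in(("checker",0),("plate_face",.03),("long_end",.006),("short_end",.006)):
    for d in imaging.tip_of("wrist",n): print(n,round(d["confidence"],2),np.round(d["pixel"]),np.round(ray("",d["pixel"],z,pp)[:2],4))
o=ortho(im,pp,(.56,-.18),.36,.012,.6); cv2.imwrite("pics/w3o.png",o[:,:,::-1])
plan([.5,-.12,.2],0)
E
```

```text
time: 4.68
position: [0.5775, -0.1962, 0.2201]
{'bracket': array([  0.4855,   0.2016, -81.3027]), 'cover': array([0.5253, 0.1   , 8.6973]), 'spanner': array([ 0.5896,  0.1791, 98.6973])}
[ 0.49915242 -0.19741894  0.41447961]
bracket [(0.24, array([188.,  65.,  49., 130.]))] [357.  51.]
(array([ 0.367, -0.111, 79.   ]), np.float64(0.9536466482366374))
cover [(0.6, array([213., 192.,  54.,  65.]))] [212. 185.]
(array([ 0.60065551, -0.27452535, 20.20363391]), np.float64(0.005454535182518295))
spanner [(0.88, array([ 61.,  73., 123.,  58.])), (0.7, array([189.,  64.,  54., 128.]))] [189.  59.]
(array([  0.44846876,  -0.30204287, 166.67352367]), np.float64(0.026745029786525903))
checker 0.83 [385. 341.] [ 0.8215 -0.0378]
checker 0.81 [352. 233.] [ 0.6555 -0.0982]
checker 0.23 [348.  60.] [ 0.448  -0.1181]
plate_face 0.85 [349. 226.] [ 0.6351 -0.1096]
plate_face 0.52 [390. 346.] [ 0.8058 -0.0415]
long_end 0.64 [359. 102.] [ 0.4934 -0.1029]
short_end 0.6 [400.   4.] [ 0.3933 -0.0673]
short_end 0.17 [531. 132.] [0.5242 0.1015]
t 5.08 pos [ 0.5779 -0.1965  0.2204] yaw 90.8 q1,q6 [-0.52 -2.1 ] F [-0.4 -0.6  0.6] w 0.0874
alt [89, 91] k 180 N 9 total turn [-89.2   0.6   0.1]
[2.2, 8.6, -8.6] [-9.9, 0.1, 0.0]
[2.3, 10.0, -7.0] [-9.9, 0.1, 0.0]
[2.3, 11.0, -5.1] [-9.9, 0.1, 0.0]
[2.3, 11.7, -3.2] [-9.9, 0.1, 0.0]
[2.3, 12.1, -1.1] [-9.9, 0.1, 0.0]
[2.3, 12.1, 1.0] [-9.9, 0.1, 0.0]
[2.3, 11.7, 3.1] [-9.9, 0.1, 0.0]
[2.3, 11.0, 5.1] [-9.9, 0.1, 0.0]
[2.3, 10.0, 6.9] [-9.9, 0.1, 0.0]
```

View pics/w3o.png

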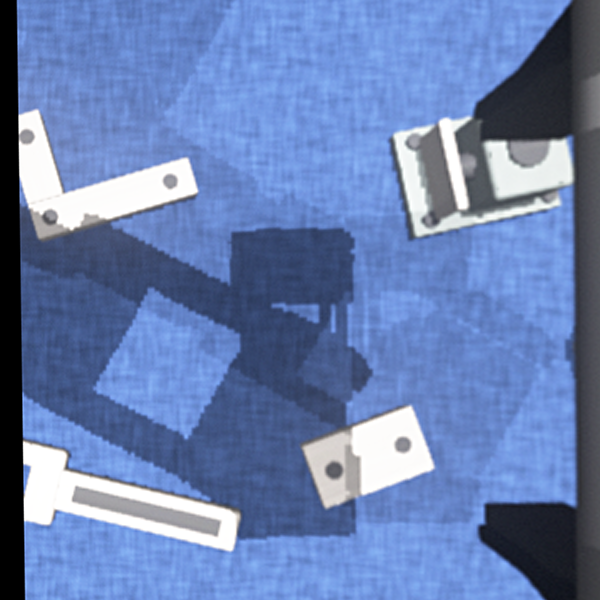

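The rectified view (0.6 mm/px) shows these, each measured from pixels:
- **Bracket:** yaw about 16.5°. Its long end is at px (194,173), i.e. (0.496,-0.104).
- **Grey checker:** plate face at about (0.6355,-0.1085), yaw about 10.7°, and the network agrees.
- **Cover:** at px (367,456), fitted at (0.6007,-0.2745), yaw 20.2°.
- **Spanner:** handle lower right, head cut off at the left, yaw about 167°.

Next is the bracket grasp.

```bash
python3 - <<'E'
from h import *
plan([.4485,-.1182,.05],106.5,5)
E
```

```text
t 5.08 pos [ 0.5779 -0.1965  0.2204] yaw 90.8 q1,q6 [-0.52 -2.1 ] F [-0.4 -0.6  0.6] w 0.0874
alt [16, 164] k 0 N 5 total turn [-15.7   0.5  -0.2]
[34.0, 15.8, -25.9] [-3.1, 0.1, -0.0]
[34.0, 17.3, -25.0] [-3.1, 0.1, -0.0]
[34.0, 18.6, -23.9] [-3.1, 0.1, -0.0]
[34.0, 19.9, -22.8] [-3.1, 0.1, -0.0]
[34.1, 21.2, -21.6] [-3.1, 0.1, -0.0]
```

```bash
python3 -m inch '[[50,[34,16,-26],[-3,0,0]],[50,[34,17,-25],[-3,0,0]],[50,[34,19,-24],[-3,0,0]],[50,[34,20,-23],[-3,0,0]],[50,[34,21,-22],[-3,0,0]],[50,[0,0,0],[0,0,0]],[50,[0,0,0],[0,0,0]]]' 20|head -2
python3 - <<'E'
from h import *
plan([.4485,-.1182,.004],106.5,2)
pp=P("wrist"); im=shot("wrist","pics/w4.png")
ds=imaging.cut_out("wrist","bracket"); print([(d["confidence"],d["box"]) for d in ds])
for n in("long_end",):
    for d in imaging.tip_of("wrist",n): print(n,round(d["confidence"],2),np.round(d["pixel"]),np.round(ray("",d["pixel"],.006,pp)[:2],4))
print(np.round(proj("",[.4964,-.104,.006],pp)))
E
```

```text
time: 5.95
position: [0.4515, -0.1179, 0.048]
t 5.95 pos [ 0.4515 -0.1179  0.048 ] yaw 106.3 q1,q6 [-0.5  -2.37] F [ 0.9 -0.1  1. ] w 0.0504
alt [1, 180] k 0 N 2 total turn [-0.2  1.   0.4]
[22.0, 0.4, -1.9] [-0.1, 0.5, 0.2]
[22.0, 0.3, -1.7] [-0.1, 0.5, 0.2]
[(0.92, [321.4, 209.3, 114.2, 136.8])]
long_end 0.94 [280. 273.] [ 0.4945 -0.1037]
[279. 275.]
```

View pics/w4.png

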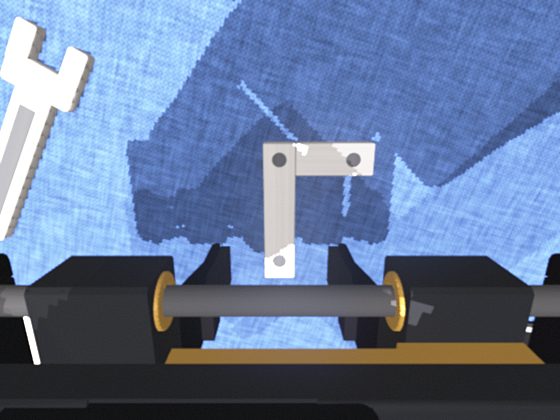

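The wrist picture shows the bracket lined up with the tool. Its long end is at (280,275), within 2 mm of the prediction, so I'll go down and grip.

```bash
python3 -m inch '[[50,[22,0,-2],[0,0.5,0]],[50,[20,0,-1],[0,0.5,0]],[50,[2,0,0],[0,0,0]],[15,[0,0,0],[0,0,0]],[15,[0,0,0],[0,0,0]],[15,[0,0,0],[0,0,0]]]' 50; python3 -c "
from h import *
plan([.4485,-.1182,.03],100.7,2)"
```

```text
time: 6.85
position: [0.4577, -0.1238, 0.0086]
tool_rot: [-0.106, 0.695, 0.094, 0.705]
ft_force: [-0.4, 0.4, 0.0]
grip_width: 0.0277
t 6.85 pos [ 0.4577 -0.1238  0.0086] yaw 106.2 q1,q6 [-0.5  -2.34] F [-0.4  0.4  0. ] w 0.0277
alt [6, 174] k 0 N 2 total turn [5.5 0.8 1.1]
[-10.8, 3.8, -3.5] [2.8, 0.4, 0.5]
[-10.8, 3.7, -3.7] [2.8, 0.4, 0.5]
```

```bash
python3 -c "
from h import *
print(np.round(get_obs()['q'],3), np.round(get_obs()['joint_velocities'],2))"
python3 -m inch '[[15,[0,0,0],[0,0,0]],[15,[0,0,0],[0,0,0]],[15,[0,0,0],[0,0,0]]]' 50; python3 -c "
from h import *
print(np.round(get_obs()['q'],3))
plan([.4485,-.1182,.006],106.5,1)"
```

```text
[-0.497  0.65   1.966 -0.01   0.503 -2.343] [-0.   -0.01 -0.   -0.    0.    0.  ]
time: 7.22
position: [0.4579, -0.1239, 0.0092]
tool_rot: [-0.106, 0.694, 0.094, 0.706]
ft_force: [0.3, -0.6, 1.1]
grip_width: 0.0154
[-0.497  0.648  1.966 -0.01   0.504 -2.343]
t 7.22 pos [ 0.4579 -0.1239  0.0092] yaw 106.2 q1,q6 [-0.5  -2.34] F [ 0.3 -0.6  1.1] w 0.0154
alt [1, 180] k 0 N 1 total turn [-0.3  0.8  1.1]
[2.9, 8.2, -7.5] [-0.3, 0.8, 1.1]
```

The fingers closed to 15 mm and the TCP drifted by about 9 mm, so this isn't a proper grip. I'll open, rise and look.

```bash
python3 -m inch '[[50,[0,0,0],[0,0,0]],[50,[0,0,0],[0,0,0]],[50,[-20,0,0],[0,0,0]],[50,[-20,0,0],[0,0,0]],[50,[0,0,0],[0,0,0]]]' 50; python3 - <<'E'
from h import *
print(np.round(get_obs()['q'],3))
pp=P("wrist"); im=shot("wrist","pics/w5.png")
d=imaging.cut_out("wrist","bracket")[0]; print(d["confidence"],d["box"])
v,e=fit("",d["pixels"],POLY["bracket"],.012,0,[.4485,-.118,16.5],pp); print(v,e); np.save("br.npy",v)
plan([v[0],v[1],.05],v[2]+90,2)
E
```

```text
time: 7.85
position: [0.4566, -0.123, 0.0494]
tool_rot: [-0.106, 0.695, 0.094, 0.705]
ft_force: [-0.8, 0.5, -0.9]
grip_width: 0.0484
[-0.497  0.564  1.948 -0.008  0.607 -2.344]
0.56 [328.9, 205.4, 111.1, 134.0]
[ 0.44747625 -0.11905434 16.340444  ] 0.017833487977997085
t 7.95 pos [ 0.4556 -0.1226  0.0483] yaw 106.2 q1,q6 [-0.5  -2.34] F [ 0.6 -0.7  0.9] w 0.0494
alt [1, 180] k 0 N 2 total turn [-0.1  0.6  1. ]
[-0.9, 2.8, -3.4] [-0.1, 0.3, 0.5]
[-0.9, 2.8, -3.4] [-0.1, 0.3, 0.5]
```

View pics/w5.png

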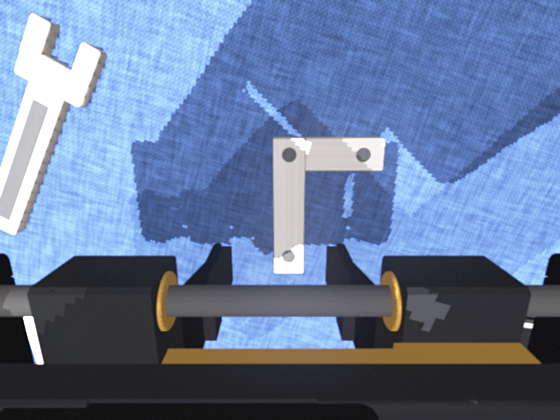

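The bracket hasn't moved: it fits at (0.4475,-0.119), yaw 16.3°. The fingers closed just above it. I'll correct the lateral offset and go lower.

```bash
python3 -m inch '[[50,[0,6,-8],[0,0.6,1]],[50,[0,0,0],[0,0,0]]]' 50|head -2; python3 -c "
from h import *
print(np.round(get_obs()['q'],3))
plan([.4475,-.119,.03],106.3,1)"
python3 -m inch '[[50,[20,0,0],[0,0,0]],[50,[0,0,0],[0,0,0]]]' 50|head -2; python3 -c "
from h import *
print(np.round(get_obs()['q'],3))
plan([.4475,-.119,.001],106.3,1)"
```

```text
time: 8.2
position: [0.4445, -0.1182, 0.0468]
[-5.040e-01  5.660e-01  1.961e+00  1.000e-03  6.200e-01 -2.359e+00]
t 8.2 pos [ 0.4445 -0.1182  0.0468] yaw 106.2 q1,q6 [-0.5  -2.36] F [-0.1  0.4 -0.5] w 0.0499
alt [0, 180] k 0 N 1 total turn [-0.1 -0.2 -0.2]
[16.8, -1.6, 2.7] [-0.1, -0.2, -0.2]
time: 8.45
position: [0.4441, -0.1182, 0.0259]
[-5.050e-01  6.100e-01  1.972e+00  2.000e-03  5.660e-01 -2.360e+00]
t 8.45 pos [ 0.4441 -0.1182  0.0259] yaw 106.2 q1,q6 [-0.5  -2.36] F [ 0.   0.1 -0.6] w 0.0498
alt [0, 180] k 0 N 1 total turn [-0.1 -0.2 -0.3]
[24.8, -1.9, 3.1] [-0.1, -0.2, -0.3]
```

```bash
python3 -m inch '[[50,[18,-2,3],[0,0,0]],[50,[6,0,0],[0,0,0]],[50,[0,0,0],[0,0,0]]]' 50; python3 -c "
from h import *
plan([.4475,-.119,.001],106.3,1)"
```

```text
time: 8.82
position: [0.448, -0.1195, 0.002]
tool_rot: [-0.098, 0.701, 0.101, 0.699]
ft_force: [0.5, 0.1, -0.0]
grip_width: 0.0497
t 8.82 pos [ 0.448  -0.1195  0.002 ] yaw 106.2 q1,q6 [-0.5  -2.36] F [ 0.5  0.1 -0. ] w 0.0497
alt [0, 180] k 0 N 1 total turn [-0.1 -0.2 -0.3]
[1.0, 0.6, -0.3] [-0.1, -0.2, -0.3]
```

```bash
python3 -m inch '[[12,[1,0,0],[0,0,0]],[12,[0,0,0],[0,0,0]],[12,[0,0,0],[0,0,0]],[12,[0,0,0],[0,0,0]],[12,[0,0,0],[0,0,0]],[12,[0,0,0],[0,0,0]]]' 50; python3 -c "
from h import *
plan([.575,-.119,.001],100.7,1)"
```

```text
time: 9.57
position: [0.4486, -0.1198, 0.0026]
tool_rot: [-0.099, 0.701, 0.101, 0.699]
ft_force: [-0.1, -0.3, 0.7]
grip_width: 0.0125
t 9.57 pos [ 0.4486 -0.1198  0.0026] yaw 106.2 q1,q6 [-0.5  -2.36] F [-0.1 -0.3  0.7] w 0.0125
alt [6, 174] k 0 N 1 total turn [ 5.5 -0.1 -0.1]
[1.3, -34.5, 121.6] [5.5, -0.1, -0.1]
```

The fingers shut to 12.5 mm without stopping on a 22 mm leg. I'll put the side and wrist crops in one picture.

```bash
python3 - <<'E'
from h import *
a=imaging.camera("side");w=imaging.camera("wrist"); pp=P("wrist")
print(proj("side",[.4486,-.1198,.0026]),proj("",[.4486,-.1198,.0026],pp),get_obs()["grip_width"])
A=cv2.resize(a[190:300,170:330],(560,385),interpolation=3)[:,:400]; B=cv2.resize(w[110:350,160:420],(400,369))
c=np.zeros((385,800,3),np.uint8); c[:,:400]=A; c[:369,400:]=B; cv2.imwrite("pics/c1.png",c[:,:,::-1])
E
```

```text
[249.99586083 245.28364408] [277.45478158 239.71973539] 0.012397825657966294
```

View pics/c1.png

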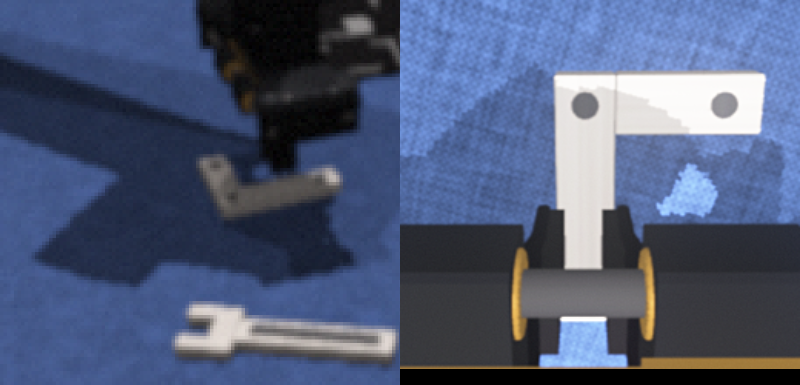

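The fingers stand above the leg. The side crop shows the tips around (275,168), above the leg, and in the wrist crop they overlap the leg's edges at columns 563 and 603. So the real tips sit about 1–2 cm higher than the reported TCP suggests. I'll open and go down in small steps, watching the force.

```bash
python3 -m inch '[[45,[0,0,0],[0,0,0]],[45,[0,0,0],[0,0,0]],[45,[0,0,0],[0,0,0]],[45,[0,0,0],[0,0,0]],[45,[4,0,0],[0,0,0]],[45,[0,0,0],[0,0,0]]]' 50; python3 -m inch '[[45,[4,0,0],[0,0,0]],[45,[0,0,0],[0,0,0]]]'
```

```text
time: 10.42
position: [0.4485, -0.1197, -0.0018]
tool_rot: [-0.099, 0.701, 0.101, 0.699]
ft_force: [-0.2, 0.2, -0.4]
grip_width: 0.045
time: 10.68
position: [0.4485, -0.1197, -0.0062]
tool_rot: [-0.099, 0.701, 0.101, 0.699]
ft_force: [0.2, 0.2, 0.2]
grip_width: 0.0444
```

```bash
python3 -m inch '[[45,[4,0,0],[0,0,0]],[45,[0,0,0],[0,0,0]]]'; python3 -m inch '[[12,[2,0,0],[0,0,0]],[12,[0,0,0],[0,0,0]],[12,[0,0,0],[0,0,0]],[12,[0,0,0],[0,0,0]]]' 50; python3 - <<'E'
from h import *
a=imaging.camera("side");w=imaging.camera("wrist")
A=cv2.resize(a[190:300,170:330],(560,385),interpolation=3)[:,:400]; B=cv2.resize(w[110:350,160:420],(400,369))
c=np.zeros((385,800,3),np.uint8); c[:,:400]=A; c[:369,400:]=B; cv2.imwrite("pics/c2.png",c[:,:,::-1])
E
```

```text
time: 10.92
position: [0.4485, -0.1197, -0.0106]
tool_rot: [-0.099, 0.701, 0.101, 0.699]
ft_force: [-0.0, -0.5, 0.6]
grip_width: 0.045
time: 11.42
position: [0.4485, -0.1197, -0.0127]
tool_rot: [-0.099, 0.701, 0.101, 0.699]
ft_force: [0.3, 0.2, 0.3]
grip_width: 0.0148
```

View pics/c2.png

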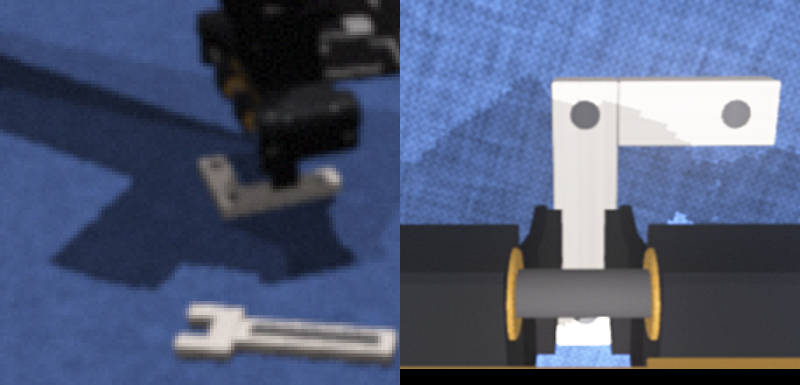

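The fingers are still just above the leg: their gap spans columns 560–607 and the leg 553–618. By the picture's scale the tips sit about 20 mm behind the reported TCP, so I'll open and go lower, still watching the force.

```bash
python3 -m inch '[[40,[0,0,0],[0,0,0]],[40,[0,0,0],[0,0,0]],[40,[0,0,0],[0,0,0]],[40,[4,0,0],[0,0,0]],[40,[0,0,0],[0,0,0]]]' 50; python3 -m inch '[[40,[3,0,0],[0,0,0]],[40,[0,0,0],[0,0,0]]]'
```

```text
time: 12.15
position: [0.4486, -0.1198, -0.0168]
tool_rot: [-0.099, 0.701, 0.101, 0.699]
ft_force: [-0.4, -0.9, -0.1]
grip_width: 0.0399
time: 12.4
position: [0.4485, -0.1197, -0.0202]
tool_rot: [-0.099, 0.701, 0.101, 0.699]
ft_force: [0.9, -0.2, -1.3]
grip_width: 0.0398
```

```bash
python3 -m inch '[[12,[1,0,0],[0,0,0]],[12,[0,0,0],[0,0,0]],[12,[0,0,0],[0,0,0]],[12,[0,0,0],[0,0,0]]]' 50
```

```text
time: 12.9
position: [0.4497, -0.1205, -0.0201]
tool_rot: [-0.099, 0.7, 0.1, 0.7]
ft_force: [1.5, 3.8, 6.4]
grip_width: 0.0137
```

There is contact, but the fingers are still closing past 22 mm, so the tips are scraping the bracket's top. I'll open and feel for the bench itself.

```bash
python3 -m inch '[[45,[-3,0,0],[0,0,0]],[45,[0,0,0],[0,0,0]],[45,[0,0,0],[0,0,0]],[45,[0,0,0],[0,0,0]],[45,[6,0,0],[0,0,0]],[45,[0,0,0],[0,0,0]]]' 50; python3 -m inch '[[45,[3,0,0],[0,0,0]],[45,[0,0,0],[0,0,0]]]'
```

```text
time: 13.65
position: [0.4496, -0.1206, -0.0235]
tool_rot: [-0.1, 0.7, 0.1, 0.7]
ft_force: [-0.5, -0.5, 0.5]
grip_width: 0.0448
time: 13.9
position: [0.4495, -0.1205, -0.0269]
tool_rot: [-0.099, 0.7, 0.1, 0.7]
ft_force: [0.8, 0.3, -0.2]
grip_width: 0.0448
```

```bash
python3 - <<'E'
from h import *
imaging.camera("wrist");pp=P("wrist"); d=imaging.cut_out("wrist","bracket")[0]; m=d["pixels"]; print(d["confidence"],d["box"])
o=get_obs(); print(o["q"], o["grip_width"])
v,e=fit("",m,POLY["bracket"],.012,0,[.4475,-.119,16.3],pp); print(v,e)
E
```

```text
0.83 [343.9, 255.1, 161.7, 182.5]
[-5.03181736e-01  7.24727347e-01  1.98027848e+00  1.46283388e-03
  4.36685469e-01 -2.35830934e+00] 0.04512723965502576
[ 0.44728178 -0.11722281 17.19209272] 0.12114130076138879
```

```bash
python3 -m inch '[[45,[3,0,0],[0,0,0]],[45,[0,0,0],[0,0,0]]]' 50; python3 -m inch '[[45,[2,0,0],[0,0,0]],[45,[0,0,0],[0,0,0]]]'
```

```text
time: 14.25
position: [0.4497, -0.1206, -0.0298]
tool_rot: [-0.1, 0.7, 0.1, 0.7]
ft_force: [-0.5, 0.2, -0.0]
grip_width: 0.0453
time: 14.5
position: [0.4498, -0.1206, -0.0319]
tool_rot: [-0.1, 0.7, 0.1, 0.7]
ft_force: [0.0, -1.1, 0.2]
grip_width: 0.0451
```

```bash
python3 -m inch '[[12,[0,0,0],[0,0,0]],[12,[0,0,0],[0,0,0]],[12,[0,0,0],[0,0,0]],[12,[0,0,0],[0,0,0]],[12,[0,0,0],[0,0,0]]]' 50
```

```text
time: 15.12
position: [0.4493, -0.1202, -0.0319]
tool_rot: [-0.099, 0.7, 0.1, 0.7]
ft_force: [0.0, -0.5, 0.4]
grip_width: 0.0217
```

It has gripped: the opening is 21.7 mm on a 22 mm leg. The real tips are about 30 mm behind the reported TCP, so the underside is at TCP + 32 mm. I'll lift and approach the checker.

```bash
python3 -m inch '[[12,[-15,0,0],[0,0,0]],[12,[-10,0,0],[0,0,0]]]' 50 | tail -2;  python3 -c "
from h import *
plan([.570,-.1208,-.007],100.7,4)"
```

```text
ft_force: [0.1, 0.1, -2.1]
grip_width: 0.0213
t 15.38 pos [ 0.4488 -0.1201 -0.0063] yaw 106.2 q1,q6 [-0.5  -2.36] F [ 0.1  0.1 -2.1] w 0.0213
alt [6, 174] k 0 N 4 total turn [ 5.5 -0.1 -0.1]
[0.1, -8.6, 29.0] [1.4, -0.0, -0.0]
[0.1, -7.9, 29.2] [1.4, -0.0, -0.0]
[0.2, -7.2, 29.4] [1.4, -0.0, -0.0]
[0.2, -6.5, 29.6] [1.4, -0.0, -0.0]
```

```bash
python3 -m inch '[[12,[0,-9,29],[1.4,0,0]],[12,[0,-8,29],[1.4,0,0]],[12,[0,-7,29],[1.4,0,0]],[12,[0,-7,30],[1.4,0,0]],[12,[0,0,0],[0,0,0]],[12,[0,0,0],[0,0,0]]]' 50 | tail -2;  python3 - <<'E'
from h import *
plan([.570,-.1208,-.007],100.7,1)
pp=P("wrist"); im=shot("wrist","pics/w6.png")
for n,z in(("long_end",.031),("plate_face",.03),("checker",0)):
    for d in imaging.tip_of("wrist",n): print(n,round(d["confidence"],2),np.round(d["pixel"]),np.round(ray("",d["pixel"],z,pp)[:2],4))
o=get_obs();r=R.from_quat(o["tool_rot"]).as_matrix();print("expected long_end",np.array(o["position"])+r[:,2]*.0486)
imaging.camera("side");imaging.cut_out
for n,z in(("long_end",.031),("plate_face",.03)):
    for d in imaging.tip_of("side",n): print("side",n,round(d["confidence"],2),np.round(d["pixel"]),np.round(ray("side",d["pixel"],z)[:2],4))
c=im[150:420,100:460]; cv2.imwrite("pics/w6c.png",cv2.resize(c,(800,600))[:,:,::-1])
E
```

```text
ft_force: [0.2, 0.1, -2.3]
grip_width: 0.0212
t 16.12 pos [ 0.5721 -0.1214 -0.0013] yaw 100.4 q1,q6 [-0.4  -2.15] F [ 0.2  0.1 -2.3] w 0.0212
alt [0, 180] k 0 N 1 total turn [-0.3 -0.  -0.1]
[5.7, 1.0, -2.0] [-0.3, -0.0, -0.1]
plate_face 0.72 [ 26. 238.] [ 0.5824 -0.2505]
expected long_end [ 0.62012756 -0.11300796 -0.00140075]
side long_end 0.62 [309. 231.] [ 0.6201 -0.1076]
side plate_face 0.51 [364. 217.] [ 0.8012 -0.0424]
side plate_face 0.43 [315. 234.] [ 0.6351 -0.1238]
```

View pics/w6c.png

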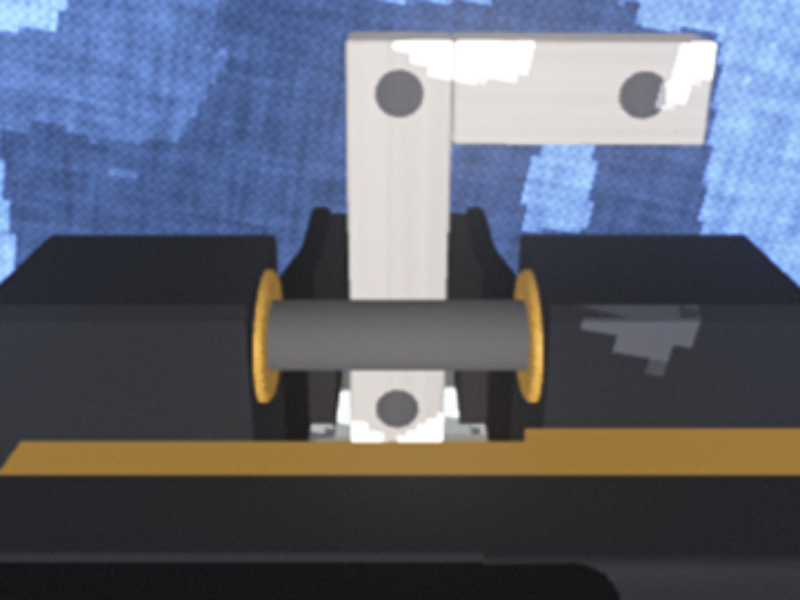

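The bracket is held square (leg at columns 347–450). The checker base edges at 310 and 487 are centred on the leg at 397, so the lateral alignment is good. I'll lower it to plate mid-height and push.

```bash
python3 -m inch '[[12,[6,0.5,8],[-0.3,0,0]],[12,[0,0,0],[0,0,0]],[12,[0,0,4],[0,0,0]],[12,[0,0,0],[0,0,0]]]' 50; python3 -m inch '[[12,[0,0,4],[0,0,0]],[12,[0,0,0],[0,0,0]]]';python3 -m inch '[[12,[0,0,4],[0,0,0]],[12,[0,0,0],[0,0,0]]]'
```

```text
time: 16.98
position: [0.5852, -0.1191, -0.0083]
tool_rot: [-0.066, 0.704, 0.066, 0.704]
ft_force: [0.3, 0.2, -2.5]
grip_width: 0.0212
time: 17.23
position: [0.5881, -0.1181, -0.0085]
tool_rot: [-0.066, 0.705, 0.067, 0.703]
ft_force: [-1.5, -1.1, -0.8]
grip_width: 0.0213
time: 17.48
position: [0.5905, -0.1174, -0.0086]
tool_rot: [-0.066, 0.706, 0.067, 0.702]
ft_force: [-2.7, -1.0, -2.1]
grip_width: 0.0215
```

```bash
python3 -m inch '[[12,[0,0,4],[0,0,0]],[12,[0,0,0],[0,0,0]]]'|sed -n 2,4p; python3 -m inch '[[12,[0,0,3],[0,0,0]],[12,[0,0,0],[0,0,0]]]'|sed -n 2,4p;
```

```text
position: [0.5932, -0.1167, -0.0087]
tool_rot: [-0.066, 0.707, 0.067, 0.701]
ft_force: [-3.1, -1.2, -1.0]
position: [0.5949, -0.1163, -0.0088]
tool_rot: [-0.066, 0.708, 0.067, 0.7]
ft_force: [-4.4, -2.7, -0.1]
```

```bash
python3 -m inch '[[12,[0,0,3],[0,0,0]],[12,[0,0,0],[0,0,0]]]'|sed -n 2,4p; python3 -c "
from h import *
plan([.597,-.1158,-.0085],100.7,1)
imaging.camera('side')
for n,z in(('long_end',.03),('plate_face',.03)):
    for d in imaging.tip_of('side',n): print(n,round(d['confidence'],2),np.round(ray('side',d['pixel'],z)[:2],4))"
```

```text
position: [0.5961, -0.116, -0.0088]
tool_rot: [-0.066, 0.709, 0.068, 0.699]
ft_force: [-4.7, -2.0, 0.5]
t 18.23 pos [ 0.5961 -0.116  -0.0088] yaw 100.8 q1,q6 [-0.37 -2.13] F [-4.7 -2.   0.5] w 0.0213
alt [1, 180] k 0 N 1 total turn [ 0.1 -0.8 -0.2]
[-0.3, -0.0, 0.9] [0.1, -0.8, -0.2]
long_end 0.66 [ 0.6416 -0.1132]
plate_face 0.62 [ 0.6463 -0.106 ]
plate_face 0.43 [ 0.796  -0.0332]
```

```bash
python3 -m inch '[[12,[0,0,3],[0,-0.8,0]],[12,[0,0,0],[0,0,0]]]'|sed -n 2,4p; python3 -m inch '[[12,[0,0,2],[0,0,0]],[12,[0,0,0],[0,0,0]]]'|sed -n 2,4p
```

```text
position: [0.5966, -0.1158, -0.0093]
tool_rot: [-0.065, 0.706, 0.068, 0.702]
ft_force: [-4.4, -3.1, -0.4]
position: [0.5966, -0.1158, -0.0093]
tool_rot: [-0.065, 0.707, 0.069, 0.701]
ft_force: [-5.8, -2.0, -0.5]
```

```bash
python3 -m inch '[[12,[0,0,3],[0,0,0]]]'|sed -n 2,4p; python3 -m inch '[[12,[0,0,3],[0,0,0]]]'|sed -n 2,4p
```

```text
position: [0.5975, -0.1154, -0.0094]
tool_rot: [-0.065, 0.708, 0.069, 0.7]
ft_force: [-9.7, -4.7, 1.3]
position: [0.5973, -0.1153, -0.0096]
tool_rot: [-0.065, 0.71, 0.069, 0.697]
ft_force: [-9.4, -5.3, 2.3]
```

The force rose past 10 N with no further travel: the plate is fully in, and TCP x 0.5973 matches contact + 9.6 mm. Test 1 is done, so I'll retreat and turn.

```bash
python3 -m inch '[[12,[0,0,-40],[0,0,0]],[12,[-3,0,-40],[0,0,0]]]' 50|sed -n 2,5p; python3 -c "
from h import *
plan([.5525,-.1653,-.0075],10.7,9,half=False)"
```

```text
position: [0.524, -0.1316, -0.005]
tool_rot: [-0.067, 0.706, 0.068, 0.701]
ft_force: [-0.2, 0.0, -3.1]
grip_width: 0.0214
t 19.38 pos [ 0.524  -0.1316 -0.005 ] yaw 101.0 q1,q6 [-0.45 -2.21] F [-0.2  0.  -3.1] w 0.0214
alt [90] k 0 N 9 total turn [90.3 -0.4  0.2]
[0.3, -4.3, 2.4] [10.0, -0.0, 0.0]
[0.3, -3.8, 3.1] [10.0, -0.0, 0.0]
[0.3, -3.2, 3.7] [10.0, -0.0, 0.0]
[0.3, -2.5, 4.2] [10.0, -0.0, 0.0]
[0.3, -1.7, 4.6] [10.0, -0.0, 0.0]
[0.3, -0.9, 4.8] [10.0, -0.0, 0.0]
[0.3, -0.0, 4.9] [10.0, -0.0, 0.0]
[0.3, 0.8, 4.8] [10.0, -0.0, 0.0]
[0.3, 1.6, 4.6] [10.0, -0.0, 0.0]
```

```bash
python3 -m inch '[[12,[0,-4,2],[10,0,0]],[12,[0,-4,3],[10,0,0]],[12,[0,-3,4],[10,0,0]],[12,[0,-2,4],[10,0,0]],[12,[0,-2,5],[10,0,0]],[12,[0,-1,5],[10,0,0]],[12,[0,0,5],[10,0,0]],[12,[0,1,5],[10,0,0]],[12,[0,2,5],[10,0,0]],[12,[0,0,0],[0,0,0]],[12,[0,0,0],[0,0,0]]]' 50|sed -n 2,5p; python3 - <<'E'
from h import *
plan([.5604,-.1638,-.0075],10.7,1,half=False)
o=get_obs();r=R.from_quat(o["tool_rot"]).as_matrix();t=np.array(o["position"])
v=[*(t-r[:,2]*.0014)[:2],np.degrees(np.arctan2(*r[[1,0],1]))-90]; print("expected",v)
pp=P("wrist"); im=shot("wrist","pics/w7.png")
d=imaging.cut_out("wrist","bracket")[0]; z=t[2]+.032; print(d["confidence"],d["box"]);
print("fit",fit("",d["pixels"],POLY["bracket"],z+.012,z,v,pp))
for n,z in(("short_end",z+.006),("plate_face",.03),("checker",0)):
    for d in imaging.tip_of("wrist",n): print(n,round(d["confidence"],2),np.round(d["pixel"]),np.round(ray("",d["pixel"],z,pp)[:2],4))
print("exp short",t-r[:,2]*.0404+r[:,1]*.064)
E
```

```text
position: [0.5707, -0.1698, -0.0016]
tool_rot: [0.471, 0.522, -0.46, 0.543]
ft_force: [-1.2, -0.1, -2.8]
grip_width: 0.0212
t 20.75 pos [ 0.5707 -0.1698 -0.0016] yaw 7.7 q1,q6 [-0.48 -0.63] F [-1.2 -0.1 -2.8] w 0.0212
alt [4] k 0 N 1 total turn [-3.   0.7 -1.8]
[5.6, -9.6, -7.4] [-3.0, 0.7, -1.8]
expected [np.float64(0.5705611245256341), np.float64(-0.16843528088245205), np.float64(-82.2990557601014)]
0.67 [340.2, 257.1, 169.8, 184.1]
fit (array([  0.5684847 ,  -0.16708338, -83.10950614]), np.float64(0.1363683681501544))
short_end 0.58 [416. 188.] [ 0.6285 -0.1196]
plate_face 0.66 [430. 162.] [ 0.6354 -0.1072]
checker 0.75 [442. 152.] [ 0.6558 -0.1038]
exp short [ 6.28740853e-01 -1.21215576e-01 -2.03654879e-05]
```

```bash
python3 -m inch '[[12,[3,-10,-8],[-3,0.7,-1.8]],[12,[3,0,0],[0,0,0]],[12,[0,0,0],[0,0,0]]]' 50|sed -n 2,4p; python3 - <<'E'
from h import *
plan([.5705,-.1612,-.0075],10.7,1,half=False)
E
```

```text
position: [0.5581, -0.1624, -0.0086]
tool_rot: [0.45, 0.547, -0.451, 0.543]
ft_force: [0.2, -0.1, -1.7]
t 21.38 pos [ 0.5581 -0.1624 -0.0086] yaw 10.9 q1,q6 [-0.47 -0.66] F [ 0.2 -0.1 -1.7] w 0.0217
alt [0] k 0 N 1 total turn [ 0.2 -0.1  0.3]
[-1.2, 12.4, 1.2] [0.2, -0.1, 0.3]
```

```bash
python3 -m inch '[[12,[-1,12,1],[0.2,0,0.3]],[12,[0,8,0],[0,0,0]],[12,[0,0,0],[0,0,0]]]' 50|sed -n 2,4p; python3 -m inch '[[12,[0,5,0],[0,0,0]],[12,[0,0,0],[0,0,0]]]'|sed -n 2,4p;python3 -c "
from h import *
plan([.5895,-.1577,-.0075],10.7,1,half=False)"
```

```text
position: [0.5797, -0.1596, -0.0076]
tool_rot: [0.452, 0.544, -0.451, 0.544]
ft_force: [-1.6, -0.8, -2.5]
position: [0.5829, -0.1588, -0.0079]
tool_rot: [0.451, 0.546, -0.451, 0.543]
ft_force: [-3.9, -2.0, -1.0]
t 22.0 pos [ 0.5829 -0.1588 -0.0079] yaw 10.7 q1,q6 [-0.45 -0.64] F [-3.9 -2.  -1. ] w 0.0212
alt [0] k 0 N 1 total turn [ 0.  -0.2  0.1]
[-0.4, 6.7, 0.2] [0.0, -0.2, 0.1]
```

```bash
python3 -m inch '[[12,[0,5,0],[0,-0.2,0]],[12,[0,4,0],[0,0,0]]]' 50|sed -n 2,4p; python3 -m inch '[[12,[0,3,0],[0,-0.3,0]]]'|sed -n 2,4p;python3 -m inch '[[12,[0,3,0],[0,-0.3,0]]]'|sed -n 2,4p;python3 -c "
from h import *
plan([.5895,-.1577,-.0075],10.7,1,half=False)"
```

```text
position: [0.5895, -0.1574, -0.008]
tool_rot: [0.449, 0.546, -0.453, 0.543]
ft_force: [-6.3, -3.7, -0.4]
position: [0.5897, -0.1575, -0.0082]
tool_rot: [0.445, 0.547, -0.455, 0.544]
ft_force: [-10.5, -7.4, 2.0]
position: [0.5895, -0.1575, -0.0084]
tool_rot: [0.442, 0.548, -0.457, 0.544]
ft_force: [-9.6, -5.3, 2.4]
t 22.5 pos [ 0.5895 -0.1575 -0.0084] yaw 11.0 q1,q6 [-0.43 -0.61] F [-9.6 -5.3  2.4] w 0.0213
alt [1] k 0 N 1 total turn [0.3 0.5 1.2]
[-0.9, -0.1, 0.2] [0.3, 0.5, 1.2]
```

The force passed 10 N with no more travel, so test 2 is done. I'll retreat and carry the bracket to the tray.

```bash
python3 -m inch '[[12,[-3,-30,0],[0.3,0.5,1.2]],[12,[-10,-20,0],[0,0,0]]]' 50|sed -n 2,5p; python3 -c "
from h import *
plan([.4857,.2002,.01],8.7,7,half=False)"
```

```text
position: [0.5426, -0.1666, 0.0049]
tool_rot: [0.453, 0.543, -0.45, 0.546]
ft_force: [0.3, -0.3, -2.1]
grip_width: 0.0216
t 22.75 pos [ 0.5426 -0.1666  0.0049] yaw 10.7 q1,q6 [-0.5  -0.69] F [ 0.3 -0.3 -2.1] w 0.0216
alt [2] k 0 N 7 total turn [ 2.   0.1 -0.3]
[-0.8, 1.7, -53.0] [0.3, 0.0, -0.0]
[-0.8, 1.5, -53.0] [0.3, 0.0, -0.0]
[-0.8, 1.2, -53.0] [0.3, 0.0, -0.0]
[-0.8, 1.0, -53.0] [0.3, 0.0, -0.0]
[-0.8, 0.7, -53.0] [0.3, 0.0, -0.0]
[-0.8, 0.4, -53.0] [0.3, 0.0, -0.0]
[-0.7, 0.2, -53.0] [0.3, 0.0, -0.0]
```

```bash
python3 -m inch '[[12,[-1,2,-53],[0.3,0,0]],[12,[-1,1,-53],[0.3,0,0]],[12,[-1,1,-53],[0.3,0,0]],[12,[-1,1,-53],[0.3,0,0]],[12,[-1,1,-53],[0.3,0,0]],[12,[-1,0,-53],[0.3,0,0]],[12,[0,0,-40],[0.3,0,0]],[12,[0,0,0],[0,0,0]],[12,[0,0,0],[0,0,0]]]' 50|sed -n 2,5p; python3 - <<'E'
from h import *
plan([.4857,.2002,-.01],8.7,1,half=False)
o=get_obs();r=R.from_quat(o["tool_rot"]).as_matrix();t=np.array(o["position"])
v=[*(t-r[:,2]*.0014)[:2],np.degrees(np.arctan2(*r[[1,0],1]))-90]; print("expected",np.round(v,4))
pp=P("wrist"); im=shot("wrist","pics/w8.png")
for n,z in(("long_end",t[2]+.038),("short_end",t[2]+.038),("nest_bracket",.004)):
    for d in imaging.tip_of("wrist",n): print(n,round(d["confidence"],2),np.round(d["pixel"]),np.round(ray("",d["pixel"],z,pp)[:2],4))
print("exp long",t+r[:,2]*.0486,"short",t-r[:,2]*.0404+r[:,1]*.064)
E
```

```text
position: [0.5066, 0.2004, 0.0135]
tool_rot: [0.477, 0.521, -0.454, 0.542]
ft_force: [-0.1, -0.3, -2.6]
grip_width: 0.0211
t 23.88 pos [0.5066 0.2004 0.0135] yaw 7.6 q1,q6 [0.17 0.04] F [-0.1 -0.3 -2.6] w 0.0211
alt [3] k 0 N 1 total turn [-1.1  0.1 -2.5]
[22.6, -21.7, -2.6] [-1.1, 0.1, -2.5]
expected [  0.5064   0.2018 -82.3834]
long_end 0.83 [278. 349.] [0.511  0.1528]
short_end 0.92 [416. 190.] [0.5648 0.249 ]
nest_bracket 0.59 [242. 227.] [0.4832 0.2033]
exp long [0.51299595 0.15224273 0.01358935] short [0.56457937 0.24893274 0.01627143]
```

```bash
python3 -m inch '[[12,[0,-21,-3],[-1,0,-2.5]],[12,[0,0,0],[0,0,0]],[12,[10,0,0],[0,0,0]],[12,[0,0,0],[0,0,0]]]' 50|sed -n 2,5p; python3 - <<'E'
from h import *
plan([.4852,.2006,-.028],8.7,1,half=False)
E
```

```text
position: [0.4836, 0.1971, 0.0016]
tool_rot: [0.461, 0.536, -0.464, 0.534]
ft_force: [-1.0, 1.0, -2.5]
grip_width: 0.0213
t 24.57 pos [0.4836 0.1971 0.0016] yaw 8.3 q1,q6 [0.17 0.03] F [-1.   1.  -2.5] w 0.0213
alt [0] k 0 N 1 total turn [-0.4  0.1  0.3]
[29.6, 2.2, -3.3] [-0.4, 0.1, 0.3]
```

```bash
python3 -m inch '[[12,[4,2,-3],[-0.4,0,0.3]],[12,[15,0,0],[0,0,0]],[12,[0,0,0],[0,0,0]]]' 50|sed -n 2,5p; python3 - <<'E'
from h import *
plan([.4852,.2006,-.028],8.7,1,half=False)
E
```

```text
position: [0.4856, 0.2006, -0.0191]
tool_rot: [0.46, 0.536, -0.461, 0.537]
ft_force: [0.1, 0.2, -3.3]
grip_width: 0.0213
t 24.95 pos [ 0.4856  0.2006 -0.0191] yaw 8.8 q1,q6 [0.18 0.03] F [ 0.1  0.2 -3.3] w 0.0213
alt [0] k 0 N 1 total turn [ 0.1  0.1 -0. ]
[8.9, -0.4, -0.1] [0.1, 0.1, -0.0]
```

Position and yaw are within 0.5 mm and 0.1° of the target. I'll lower it.

```bash
python3 -m inch '[[12,[5,0,0],[0,0,0]],[12,[3.5,0,0],[0,0,0]],[12,[0,0,0],[0,0,0]]]' 50|sed -n 2,5p; python3 -m inch '[[12,[1.5,0,0],[0,0,0]],[12,[0,0,0],[0,0,0]]]'|sed -n 2,5p
```

```text
position: [0.4858, 0.2007, -0.0279]
tool_rot: [0.46, 0.536, -0.461, 0.537]
ft_force: [-0.1, -0.0, 0.3]
grip_width: 0.0211
position: [0.486, 0.2007, -0.0275]
tool_rot: [0.46, 0.536, -0.46, 0.538]
ft_force: [-0.6, 0.1, -2.4]
grip_width: 0.0216
```

```bash
python3 -m inch '[[36,[0,0,0],[0,0,0]],[36,[0,0,0],[0,0,0]],[36,[-20,0,0],[0,0,0]],[60,[-50,0,0],[0,0,0]],[60,[-50,-20,0],[0,0,0]],[60,[0,0,0],[0,0,0]],[60,[0,0,0],[0,0,0]]]' 50|sed -n 2,5p; python3 - <<'E'
from h import *
pp=P("wrist"); im=shot("wrist","pics/w9.png")
d=imaging.cut_out("wrist","bracket")[0];print(d["confidence"])
v,e=fit("",d["pixels"],POLY["bracket"],.016,.006,[.4855,.2016,-81.3],pp); print(v,e)
m=imaging.cut_out("wrist","tray")[0]; print(m["confidence"],m["box"])
v=np.load("tray.npy"); cv2.imwrite("pics/w9o.png",ortho(im,pp,v[:2],.22,.010,.4,v[2])[:,:,::-1])
plan([.4485,-.302,.03],76.7,9)
E
```

```text
position: [0.4676, 0.198, 0.0949]
tool_rot: [0.461, 0.535, -0.46, 0.538]
ft_force: [0.1, 0.3, 0.1]
grip_width: 0.059Traceback (most recent call last):
  File "<stdin>", line 3, in <module>
IndexError: list index out of range
```

```bash
python3 - <<'E'
from h import *
pp=P("wrist"); im=cv2.imread("pics/w9.png")
v=np.load("tray.npy"); o=ortho(im,pp,v[:2],.22,.010,.4,v[2]); cv2.imwrite("pics/w9o.png",o)
# bright top face of the bracket (z=.016) inside the L compartment, tray axes
b=ortho(im,pp,v[:2],.22,.016,.4,v[2]).min(2)
x=((b>150).astype(np.uint8))[20:330,85:320]; n,l,s,c=cv2.connectedComponentsWithStats(x)
print(s[1:][s[1:,4]>300]+[85,20,0,0,0])
for n in("long_end","short_end","bracket"):
    for d in imaging.tip_of("wrist",n): print(n,round(d["confidence"],2),np.round(d["pixel"]),np.round(ray("",d["pixel"],.010,pp)[:2],4))
N=nests()["bracket"];a=np.radians(N[2]);ux=np.array([np.cos(a),np.sin(a)]);uy=np.array([-ux[1],ux[0]]);print(N[:2]+.05*ux,N[:2]-.039*ux+.064*uy)
plan([.4485,-.302,.03],76.7,9)
E
```

```text
[[   85    20   235   279 30384]
 [  106   304   109    13   883]]
long_end 0.85 [300. 252.] [0.4927 0.1568]
long_end 0.27 [409. 243.] [0.5865 0.18  ]
short_end 0.61 [378. 158.] [0.5416 0.249 ]
bracket 0.62 [300. 201.] [0.4851 0.2031]
[0.49303717 0.1521924 ] [0.54284323 0.24984667]
t 26.7 pos [0.4669 0.1978 0.0938] yaw 8.7 q1,q6 [0.18 0.03] F [-0.2 -0.5 -1.1] w 0.0597
alt [68, 112] k 0 N 9 total turn [-68.    0.1  -0. ]
[7.2, -10.5, 54.6] [-7.6, 0.0, -0.0]
[7.1, -17.5, 52.7] [-7.6, 0.0, -0.0]
[7.1, -24.3, 50.0] [-7.6, 0.0, -0.0]
[7.1, -30.7, 46.3] [-7.6, 0.0, -0.0]
[7.1, -36.5, 41.9] [-7.6, 0.0, -0.0]
[7.1, -41.7, 36.7] [-7.6, 0.0, -0.0]
[7.1, -46.2, 31.0] [-7.6, 0.0, -0.0]
[7.1, -49.8, 24.6] [-7.6, 0.0, -0.0]
[7.1, -52.6, 17.9] [-7.6, 0.0, -0.0]
```

View pics/w9o.png

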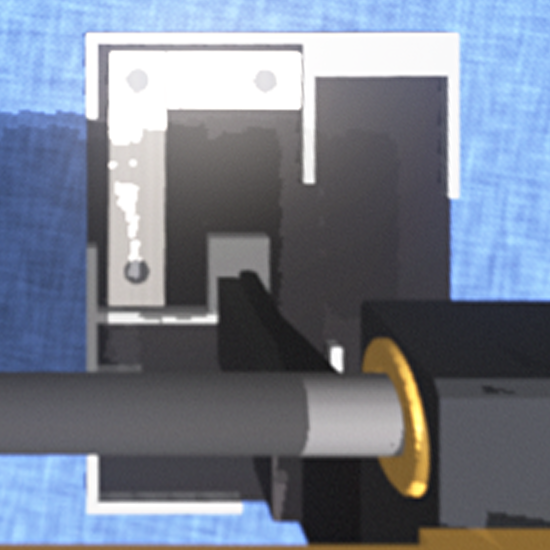

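The bracket lies in its L compartment. In the view its outline (108–302 × 50–305) is parallel to and inside the ribs, at (0.485,0.203) against nest (0.4855,0.2016). The cover compartment's lower rib (88–242 at y≈508) looks solid, so I'll hold the cover high, with the tips above the ribs. Next is the spanner.

```bash
python3 -m inch '[[60,[0,-10,55],[-7.6,0,0]],[60,[0,-17,53],[-7.6,0,0]],[60,[0,-24,50],[-7.6,0,0]],[60,[0,-31,46],[-7.6,0,0]],[60,[0,-36,42],[-7.6,0,0]],[60,[0,-42,37],[-7.6,0,0]],[60,[0,-46,31],[-7.6,0,0]],[60,[0,-50,25],[-7.6,0,0]],[60,[0,-40,18],[-7.6,0,0]],[60,[0,0,0],[0,0,0]],[60,[0,0,0],[0,0,0]]]' 50|sed -n 2,5p; python3 - <<'E'
from h import *
pp=P("wrist"); im=shot("wrist","pics/w10.png")
ds=imaging.cut_out("wrist","spanner"); px=proj("",[.4485,-.302,.006],pp)
for d in ds: print(round(d["confidence"],2),np.round(d["box"]),im[d["pixels"]].mean(0).round())
d=min(ds,key=lambda d:np.hypot(*(np.array(d["box"][:2])-px))); print(px)
v,e=fit("",d["pixels"],sp(),.012,0,[.4485,-.302,166.7],pp); print("fit",v,e); np.save("spn.npy",v)
for d in imaging.tip_of("wrist","spanner_head"): print(round(d["confidence"],2),ray("",d["pixel"],.006,pp))
a=np.radians(v[2]); h=np.array([np.cos(a),np.sin(a)]); print("head by fit",v[:2]+.075*h)
plan([*(v[:2]+.005*h),.03],v[2]-90,2)
E
```

```text
position: [0.466, -0.3056, 0.0839]
tool_rot: [0.066, 0.706, -0.063, 0.702]
ft_force: [-0.3, 0.1, -0.3]
grip_width: 0.0603
0.94 [281. 180.  60. 186.] [196. 194. 195.]
0.81 [111. 224. 184.  68.] [238.  59.  59.]
[278.01256263 185.19021594]
fit [  0.44931447  -0.30202017 166.33145088] 0.1160715976248473
0.84 [ 0.46887102 -0.51968715  0.006     ]
0.58 [ 0.37620403 -0.28579783  0.006     ]
head by fit [ 0.37643855 -0.28429731]
t 28.23 pos [ 0.4666 -0.3051  0.0846] yaw 79.6 q1,q6 [-0.78 -2.17] F [ 0.3 -0.5  0. ] w 0.0598
alt [3, 177] k 0 N 2 total turn [ 3.3 -0.3 -0.2]
[27.4, 0.0, -11.1] [1.6, -0.2, -0.1]
[27.3, -0.3, -11.2] [1.6, -0.2, -0.1]
```

```bash
python3 -m inch '[[45,[27,0,-11],[1.6,0,0]],[45,[27,0,-11],[1.6,0,0]],[45,[0,0,0],[0,0,0]],[45,[0,0,0],[0,0,0]]]' 50|sed -n 2,5p; python3 - <<'E'
from h import *
v=np.load("spn.npy");a=np.radians(v[2]); h=np.array([np.cos(a),np.sin(a)])
plan([*(v[:2]+.005*h),-.03],v[2]-90,1)
E
```

```text
position: [0.4463, -0.2967, 0.0315]
tool_rot: [0.083, 0.704, -0.081, 0.701]
ft_force: [-0.3, -0.7, 0.0]
grip_width: 0.0453
t 28.73 pos [ 0.4463 -0.2967  0.0315] yaw 76.6 q1,q6 [-0.8  -2.13] F [-0.3 -0.7  0. ] w 0.0453
alt [0, 180] k 0 N 1 total turn [ 0.3 -0.2 -0.1]
[61.5, -4.5, -0.7] [0.3, -0.2, -0.1]
```

```bash
python3 -m inch '[[45,[20,-4.5,-1],[0.3,0,0]],[45,[20,0,0],[0,0,0]],[45,[20,0,0],[0,0,0]],[45,[0,0,0],[0,0,0]],[14,[0,0,0],[0,0,0]],[14,[0,0,0],[0,0,0]],[14,[0,0,0],[0,0,0]],[14,[0,0,0],[0,0,0]],[14,[0,0,0],[0,0,0]]]' 50|sed -n 2,5p; python3 - <<'E'
from h import *
plan([.5896,.1791,.012],8.7,11,half=False)
E
```

```text
position: [0.4528, -0.3039, -0.0194]
tool_rot: [0.08, 0.698, -0.085, 0.706]
ft_force: [-0.2, -0.2, -0.8]
grip_width: 0.015
t 29.85 pos [ 0.4528 -0.3039 -0.0194] yaw 76.6 q1,q6 [-0.8  -2.14] F [-0.2 -0.2 -0.8] w 0.015
alt [68] k 0 N 11 total turn [67.9  0.9 -0.1]
[-3.1, 45.6, 1.9] [6.2, 0.1, -0.0]
[-3.1, 45.5, -3.0] [6.2, 0.1, -0.0]
[-3.1, 44.9, -7.9] [6.2, 0.1, -0.0]
[-3.1, 43.8, -12.6] [6.2, 0.1, -0.0]
[-3.1, 42.2, -17.3] [6.2, 0.1, -0.0]
[-3.1, 40.1, -21.7] [6.2, 0.1, -0.0]
[-3.1, 37.5, -25.9] [6.2, 0.1, -0.0]
[-3.0, 34.5, -29.8] [6.2, 0.1, -0.0]
[-3.0, 31.1, -33.4] [6.2, 0.1, -0.0]
[-3.0, 27.4, -36.5] [6.2, 0.1, -0.0]
[-2.9, 23.3, -39.2] [6.2, 0.1, -0.0]
```

The arm undershot the long descent, so the fingers closed above the handle again. I'll reopen, correct and go down more gently.

```bash
python3 -m inch '[[45,[-2,0,0],[0,0,0]],[45,[0,0,0],[0,0,0]],[45,[0,0,0],[0,0,0]],[45,[0,0,0],[0,0,0]]]' 50|sed -n 2,5p; python3 - <<'E'
from h import *
v=np.load("spn.npy");a=np.radians(v[2]); h=np.array([np.cos(a),np.sin(a)])
plan([*(v[:2]+.005*h),-.03],v[2]-90,1)
E
```

```text
position: [0.4527, -0.3043, -0.0174]
tool_rot: [0.08, 0.698, -0.086, 0.707]
ft_force: [-0.6, -0.4, -0.7]
grip_width: 0.0426
t 30.35 pos [ 0.4527 -0.3043 -0.0174] yaw 76.6 q1,q6 [-0.8  -2.14] F [-0.6 -0.4 -0.7] w 0.0426
alt [1, 180] k 0 N 1 total turn [0.2 0.7 0.4]
[12.5, 1.5, -9.0] [0.2, 0.7, 0.4]
```

```bash
python3 -m inch '[[45,[0,1.5,-9],[0.2,0.7,0.4]],[45,[0,0,0],[0,0,0]],[45,[7,0,0],[0,0,0]],[45,[0,0,0],[0,0,0]]]' 50|sed -n 2,5p; python3 - <<'E'
from h import *
v=np.load("spn.npy");a=np.radians(v[2]); h=np.array([np.cos(a),np.sin(a)])
plan([*(v[:2]+.005*h),-.031],v[2]-90,1)
E
```

```text
position: [0.4433, -0.3003, -0.0254]
tool_rot: [0.085, 0.702, -0.084, 0.702]
ft_force: [0.1, 1.1, 0.5]
grip_width: 0.045
t 30.85 pos [ 0.4433 -0.3003 -0.0254] yaw 76.3 q1,q6 [-0.8  -2.14] F [0.1 1.1 0.5] w 0.045
alt [0, 180] k 0 N 1 total turn [ 0.  -0.1 -0.1]
[5.6, -0.3, 1.3] [0.0, -0.1, -0.1]
```

```bash
python3 -m inch '[[45,[6,0,1],[0,0,0]],[14,[0,0,0],[0,0,0]],[14,[0,0,0],[0,0,0]],[14,[0,0,0],[0,0,0]],[14,[0,0,0],[0,0,0]],[14,[0,0,0],[0,0,0]]]' 50|sed -n 2,5p
```

```text
position: [0.4447, -0.3009, -0.032]
tool_rot: [0.084, 0.702, -0.084, 0.702]
ft_force: [-0.8, 0.1, -1.2]
grip_width: 0.0231
```

```bash
python3 -m inch '[[14,[-30,0,0],[0,0,0]],[14,[-30,0,0],[0,0,0]],[14,[-20,0,0],[0,0,0]]]' 50|sed -n 2,5p; python3 - <<'E'
from h import *
plan([.5889,.1838,.045],8.7,11,half=False)
E
```

```text
position: [0.4425, -0.2985, 0.0473]
tool_rot: [0.086, 0.704, -0.082, 0.7]
ft_force: [0.7, 1.0, -2.9]
grip_width: 0.0234
t 31.98 pos [ 0.4425 -0.2985  0.0473] yaw 76.3 q1,q6 [-0.8  -2.14] F [ 0.7  1.  -2.9] w 0.0234
alt [68] k 0 N 11 total turn [67.6 -0.6 -0. ]
[0.4, 45.7, 2.6] [6.1, -0.1, -0.0]
[0.4, 45.8, -2.3] [6.1, -0.1, -0.0]
[0.4, 45.2, -7.2] [6.1, -0.1, -0.0]
[0.4, 44.2, -12.0] [6.1, -0.1, -0.0]
[0.4, 42.7, -16.7] [6.1, -0.1, -0.0]
[0.4, 40.6, -21.2] [6.1, -0.1, -0.0]
[0.4, 38.1, -25.4] [6.1, -0.1, -0.0]
[0.3, 35.2, -29.3] [6.1, -0.1, -0.0]
[0.3, 31.9, -32.9] [6.1, -0.1, -0.0]
[0.3, 28.1, -36.2] [6.1, -0.1, -0.0]
[0.2, 24.1, -39.0] [6.1, -0.1, -0.0]
```

```bash
python3 -m inch '[[14,[0,46,2],[6.1,0,0]],[14,[0,46,-3],[6.1,0,0]],[14,[0,45,-8],[6.1,0,0]],[14,[0,44,-13],[6.1,0,0]],[14,[0,43,-17],[6.1,0,0]],[14,[0,41,-21],[6.1,0,0]],[14,[0,38,-25],[6.1,0,0]],[14,[0,35,-29],[6.1,0,0]],[14,[0,30,-33],[6.1,0,0]],[14,[0,20,-30],[6.1,0,0]],[14,[0,0,0],[5,0,0]],[14,[0,0,0],[0,0,0]]]' 50|sed -n 2,5p; python3 - <<'E'
from h import *
plan([.5889,.1838,0],8.7,1,half=False)
E
```

```text
position: [0.5727, 0.1432, 0.0469]
tool_rot: [0.463, 0.538, -0.465, 0.53]
ft_force: [-0.4, -0.3, -2.9]
grip_width: 0.0238
t 33.48 pos [0.5727 0.1432 0.0469] yaw 8.0 q1,q6 [ 0.05 -0.09] F [-0.4 -0.3 -2.9] w 0.0238
alt [1] k 0 N 1 total turn [-0.7 -0.4  0.5]
[47.0, 22.2, -37.7] [-0.7, -0.4, 0.5]
```

```bash
python3 -m inch '[[14,[10,22,-38],[-0.7,0,0.5]],[14,[0,0,0],[0,0,0]],[14,[10,0,0],[0,0,0]],[14,[0,0,0],[0,0,0]]]' 50|sed -n 2,5p; python3 - <<'E'
from h import *
plan([.5889,.1838,-.028],8.7,1,half=False)
o=get_obs();r=R.from_quat(o["tool_rot"]).as_matrix();t=np.array(o["position"])
pp=P("wrist"); im=shot("wrist","pics/w11.png")
for n,z in(("spanner_head",t[2]+.038),("nest_spanner",.004),("spanner",t[2]+.032)):
    for d in imaging.tip_of("wrist",n): print(n,round(d["confidence"],2),np.round(d["pixel"]),np.round(ray("",d["pixel"],z,pp)[:2],4))
print("exp head",t-r[:,2]*.0703)
v=np.load("tray.npy"); m=imaging.cut_out("wrist","tray"); 
print([(x["confidence"],x["box"]) for x in m])
E
```

```text
position: [0.587, 0.182, 0.025]
tool_rot: [0.46, 0.54, -0.46, 0.534]
ft_force: [-1.0, -0.1, -2.8]
grip_width: 0.0231
t 33.98 pos [0.587 0.182 0.025] yaw 8.8 q1,q6 [ 0.12 -0.04] F [-1.  -0.1 -2.8] w 0.0231
alt [0] k 0 N 1 total turn [ 0.1 -0.3  0.3]
[53.0, 2.4, -1.2] [0.1, -0.3, 0.3]
exp head [0.5762229  0.25147327 0.02538694]
[(0.78, [204.6, 215.4, 259.9, 267.5])]
```

```bash
python3 -m inch '[[14,[18,2.4,-1],[0,-0.3,0.3]],[14,[0,0,0],[0,0,0]],[14,[18,0,0],[0,0,0]],[14,[0,0,0],[0,0,0]]]' 50|sed -n 2,5p; python3 - <<'E'
from h import *
plan([.5889,.1838,-.028],8.7,1,half=False)
E
```

```text
position: [0.5909, 0.1839, -0.0123]
tool_rot: [0.461, 0.536, -0.459, 0.538]
ft_force: [-0.2, 0.1, -2.5]
grip_width: 0.0237
t 34.73 pos [ 0.5909  0.1839 -0.0123] yaw 8.8 q1,q6 [ 0.12 -0.03] F [-0.2  0.1 -2.5] w 0.0237
alt [0] k 0 N 1 total turn [ 0.1 -0.  -0.2]
[15.7, -2.0, -0.2] [0.1, -0.0, -0.2]
```

```bash
python3 -m inch '[[14,[6,-2,0],[0,0,0]],[14,[0,0,0],[0,0,0]],[14,[6,0,0],[0,0,0]],[14,[0,0,0],[0,0,0]]]' 50|sed -n 2,5p; python3 -m inch '[[14,[3.5,0,0],[0,0,0]],[14,[0,0,0],[0,0,0]]]' 50|sed -n 2,5p
```

```text
position: [0.5891, 0.1837, -0.025]
tool_rot: [0.461, 0.536, -0.459, 0.538]
ft_force: [-0.6, -0.2, -2.4]
grip_width: 0.0233
position: [0.5902, 0.1838, -0.0278]
tool_rot: [0.462, 0.536, -0.458, 0.538]
ft_force: [-0.5, 1.3, -2.4]
grip_width: 0.0234
```

```bash
python3 -m inch '[[38,[0,0,0],[0,0,0]],[38,[0,0,0],[0,0,0]],[38,[-20,0,0],[0,0,0]],[60,[-40,0,0],[0,0,0]],[60,[-50,0,0],[0,0,0]],[60,[-30,0,-30],[0,0,0]],[60,[0,0,0],[0,0,0]],[60,[0,0,0],[0,0,0]]]' 50|sed -n 2,5p; python3 - <<'E'
from h import *
import pickle
pp=P("wrist"); im=shot("wrist","pics/w12.png"); pickle.dump(pp,open("w12.pkl","wb"))
for n,z in(("spanner","s"),("bracket","b")):
    N=nests()[n]
    for d in imaging.cut_out("wrist",n):
        f=fit("",d["pixels"],sp() if n=="spanner" else POLY[n],.016,.010,N,pp) if d["confidence"]>.3 else None
        print(n,round(d["confidence"],2),np.round(d["box"]),f,np.round(N,4))
for n in("spanner_head","long_end","short_end"):
    for d in imaging.tip_of("wrist",n): print(n,round(d["confidence"],2),np.round(ray("",d["pixel"],.010,pp)[:2],4))
v=np.load("tray.npy"); cv2.imwrite("pics/w12o.png",ortho(im,pp,v[:2],.22,.013,.4,v[2])[:,:,::-1])
plan([.6007,-.2745,.05],110.2,8)
E
```

```text
position: [0.5868, 0.2135, 0.1235]
tool_rot: [0.464, 0.534, -0.456, 0.54]
ft_force: [-0.2, -0.6, -0.2]
grip_width: 0.0593
spanner 0.59 [276. 218.  52. 133.] (array([ 0.59026672,  0.17959728, 98.7402405 ]), np.float64(0.22535709413806418)) [ 0.5896  0.1791 98.6973]
bracket 0.95 [194. 190.  95. 108.] (array([  0.48626422,   0.2032297 , -81.22911508]), np.float64(0.015301405180484876)) [  0.4855   0.2016 -81.3027]
spanner_head 0.84 [0.5766 0.2529]
spanner_head 0.52 [0.5419 0.1753]
long_end 0.82 [0.4936 0.1556]
long_end 0.42 [0.5885 0.1816]
long_end 0.29 [0.5778 0.2533]
short_end 0.79 [0.5406 0.2505]
t 36.77 pos [0.5864 0.2132 0.1217] yaw 8.7 q1,q6 [0.17 0.02] F [0.8 0.7 0.4] w 0.06
alt [79, 101] k 180 N 8 total turn [78.5 -0.5 -0.5]
[8.8, -7.6, 60.5] [9.8, -0.1, -0.1]
[8.9, 2.9, 60.9] [9.8, -0.1, -0.1]
[9.0, 13.2, 59.5] [9.8, -0.1, -0.1]
[9.0, 23.2, 56.4] [9.8, -0.1, -0.1]
[9.0, 32.5, 51.6] [9.8, -0.1, -0.1]
[9.0, 40.8, 45.3] [9.8, -0.1, -0.1]
[9.0, 47.9, 37.7] [9.8, -0.1, -0.1]
[9.0, 53.7, 29.0] [9.8, -0.1, -0.1]
```

Both parts fit their nests within about 2 mm and 0.1°. The bracket is at (0.4863,0.2032,-81.2°) and the spanner at (0.5903,0.1796,98.7°). Next is the cover.

```bash
python3 -m inch '[[70,[0,-8,60],[9.8,0,0]],[70,[0,3,61],[9.8,0,0]],[70,[0,13,60],[9.8,0,0]],[70,[0,23,56],[9.8,0,0]],[70,[0,32,52],[9.8,0,0]],[70,[0,41,45],[9.8,0,0]],[70,[0,48,38],[9.8,0,0]],[70,[0,45,20],[9.8,0,0]],[70,[0,0,0],[0,0,0]],[70,[0,0,0],[0,0,0]]]' 50|sed -n 2,5p; python3 - <<'E'
from h import *
pp=P("wrist"); im=shot("wrist","pics/w13.png")
d=imaging.cut_out("wrist","cover")[0]; print(d["confidence"],d["box"])
v,e=fit("",d["pixels"],POLY["cover"],.012,0,[.6007,-.2745,20.2],pp); print("fit",v,e); np.save("cov.npy",v)
plan([v[0],v[1],.03],v[2]-90,2)
E
```

```text
position: [0.5927, -0.2765, 0.1119]
tool_rot: [0.7, 0.111, -0.697, 0.106]
ft_force: [0.1, 0.5, 0.1]
grip_width: 0.07
0.77 [279.7, 187.6, 48.6, 80.1]
fit [ 0.60074883 -0.27361523 20.35820312] 0.007863471231747084
t 38.12 pos [ 0.5931 -0.2759  0.1123] yaw -72.3 q1,q6 [-0.61  0.65] F [-0.4  0.4  0.2] w 0.07
alt [3, 177] k 0 N 2 total turn [-2.6 -0.3  0.2]
[41.2, 0.2, -3.8] [-1.3, -0.2, 0.1]
[41.2, 0.2, -3.9] [-1.3, -0.2, 0.1]
```

```bash
python3 -m inch '[[64,[40,0,-4],[-1.3,0,0]],[64,[0,0,0],[0,0,0]],[64,[40,0,-4],[-1.3,0,0]],[64,[0,0,0],[0,0,0]],[64,[25,0,0],[0,0,0]],[64,[0,0,0],[0,0,0]]]' 50|sed -n 2,5p; python3 - <<'E'
from h import *
v=np.load("cov.npy")
plan([v[0],v[1],-.0255],v[2]-90,1)
E
```

```text
position: [0.6069, -0.2689, 0.0147]
tool_rot: [0.7, 0.127, -0.691, 0.129]
ft_force: [-0.2, 0.4, 0.3]
grip_width: 0.064
t 38.88 pos [ 0.6069 -0.2689  0.0147] yaw -69.1 q1,q6 [-0.59  0.61] F [-0.2  0.4  0.3] w 0.064
alt [1, 179] k 0 N 1 total turn [ 0.5 -0.7 -0.3]
[40.2, 2.0, 7.9] [0.5, -0.7, -0.3]
```

```bash
python3 -m inch '[[64,[16,2,7],[0.5,-0.7,-0.3]],[64,[0,0,0],[0,0,0]],[64,[16,0,0],[0,0,0]],[64,[0,0,0],[0,0,0]]]' 50|sed -n 2,5p; python3 - <<'E'
from h import *
v=np.load("cov.npy")
plan([v[0],v[1],-.0255],v[2]-90,1)
E
```

```text
position: [0.6042, -0.2758, -0.0136]
tool_rot: [0.698, 0.123, -0.694, 0.127]
ft_force: [-0.0, 0.7, 0.6]
grip_width: 0.0642
t 39.38 pos [ 0.6042 -0.2758 -0.0136] yaw -69.6 q1,q6 [-0.6   0.62] F [-0.   0.7  0.6] w 0.0642
alt [0, 180] k 0 N 1 total turn [-0.  -0.2 -0.4]
[11.8, -3.3, 2.5] [-0.0, -0.2, -0.4]
```

```bash
python3 -m inch '[[64,[6,-3,2.5],[0,-0.2,-0.4]],[64,[6,0,0],[0,0,0]],[30,[0,0,0],[0,0,0]],[30,[0,0,0],[0,0,0]],[30,[0,0,0],[0,0,0]],[30,[0,0,0],[0,0,0]],[30,[0,0,0],[0,0,0]]]' 50|sed -n 2,5p; python3 - <<'E'
from h import *
v=np.load("cov.npy")
plan([v[0],v[1],-.0255],v[2]-90,1)
E
```

```text
position: [0.6009, -0.274, -0.0265]
tool_rot: [0.696, 0.125, -0.696, 0.125]
ft_force: [0.2, -0.2, -1.0]
grip_width: 0.0389
t 40.25 pos [ 0.6009 -0.274  -0.0265] yaw -69.6 q1,q6 [-0.6   0.62] F [ 0.2 -0.2 -1. ] w 0.0389
alt [0, 180] k 0 N 1 total turn [-0. -0.  0.]
[-1.0, -0.4, -0.0] [-0.0, -0.0, 0.0]
```

It has gripped (38.9 mm reading on 40 mm). I'll lift and carry it.

```bash
python3 -m inch '[[30,[-30,0,0],[0,0,0]],[30,[-35,0,0],[0,0,0]]]' 50|sed -n 2,5p; python3 - <<'E'
from h import *
plan([.5253,.10,.04],-81.3,7)
E
```

```text
position: [0.5975, -0.2718, 0.0355]
tool_rot: [-0.694, -0.128, 0.698, -0.122]
ft_force: [0.4, -0.2, -1.2]
grip_width: 0.0392
t 40.5 pos [ 0.5975 -0.2718  0.0355] yaw -69.7 q1,q6 [-0.6   0.62] F [ 0.4 -0.2 -1.2] w 0.0392
alt [12, 168] k 0 N 7 total turn [11.6  0.3  0.5]
[-0.2, -53.4, -8.8] [1.7, 0.0, 0.1]
[-0.3, -53.6, -7.2] [1.7, 0.0, 0.1]
[-0.3, -53.8, -5.7] [1.7, 0.0, 0.1]
[-0.4, -53.9, -4.1] [1.7, 0.0, 0.1]
[-0.4, -54.0, -2.5] [1.7, 0.0, 0.1]
[-0.5, -54.1, -1.0] [1.7, 0.0, 0.1]
[-0.6, -54.1, 0.6] [1.7, 0.0, 0.1]
```

```bash
python3 -m inch '[[30,[0,-53,-9],[1.7,0,0]],[30,[0,-54,-7],[1.7,0,0]],[30,[0,-54,-6],[1.7,0,0]],[30,[0,-54,-4],[1.7,0,0]],[30,[0,-54,-2],[1.7,0,0]],[30,[0,-54,-1],[1.7,0,0]],[30,[0,-40,0],[1.7,0,0]],[30,[0,0,0],[0,0,0]],[30,[0,0,0],[0,0,0]]]' 50|sed -n 2,5p; python3 - <<'E'
from h import *
plan([.5253,.10,0],-81.3,1)
o=get_obs();t=np.array(o["position"])
pp=P("wrist"); im=shot("wrist","pics/w14.png")
z=t[2]+.0265
for d in imaging.cut_out("wrist","cover"):
    print(round(d["confidence"],2),np.round(d["box"]))
for n,z in(("cover",z),("nest_plate",.004)):
    for d in imaging.tip_of("wrist",n): print(n,round(d["confidence"],2),np.round(ray("",d["pixel"],z,pp)[:2],4))
E
```

```text
position: [0.5305, 0.094, 0.0392]
tool_rot: [-0.705, -0.049, 0.706, -0.048]
ft_force: [0.0, -0.3, -1.8]
grip_width: 0.0392
t 41.62 pos [0.5305 0.094  0.0392] yaw -82.1 q1,q6 [-0.03  1.4 ] F [ 0.  -0.3 -1.8] w 0.0392
alt [1, 179] k 0 N 1 total turn [-0.8  0.   0.1]
[39.2, -6.6, 4.3] [-0.8, 0.0, 0.1]
0.77 [279. 264.  86. 135.]
cover 0.67 [0.5297 0.0931]
```

```bash
python3 -m inch '[[30,[15,-6.5,4.5],[-0.8,0,0]],[30,[0,0,0],[0,0,0]],[30,[15,0,0],[0,0,0]],[30,[0,0,0],[0,0,0]]]' 50|sed -n 2,5p; python3 - <<'E'
from h import *
plan([.5253,.10,-.0225],-81.3,1)
E
```

```text
position: [0.5279, 0.0955, 0.0087]
tool_rot: [0.706, 0.051, -0.704, 0.05]
ft_force: [-0.4, -0.0, -2.3]
grip_width: 0.0391
t 42.33 pos [0.5279 0.0955 0.0087] yaw -81.8 q1,q6 [-0.03  1.39] F [-0.4 -0.  -2.3] w 0.0391
alt [0, 180] k 0 N 1 total turn [-0.5 -0.2  0. ]
[31.2, -4.8, 2.0] [-0.5, -0.2, 0.0]
```

```bash
python3 -m inch '[[30,[8,-5,2],[-0.5,-0.2,0]],[30,[0,0,0],[0,0,0]],[30,[8,0,0],[0,0,0]],[30,[0,0,0],[0,0,0]]]' 50|sed -n 2,5p; python3 - <<'E'
from h import *
plan([.5253,.10,-.0225],-81.3,1)
E
```

```text
position: [0.5257, 0.1004, -0.0081]
tool_rot: [0.705, 0.054, -0.705, 0.054]
ft_force: [-0.1, 0.7, -2.7]
grip_width: 0.039
t 42.83 pos [ 0.5257  0.1004 -0.0081] yaw -81.2 q1,q6 [-0.02  1.4 ] F [-0.1  0.7 -2.7] w 0.039
alt [0, 180] k 0 N 1 total turn [ 0.1 -0.   0. ]
[14.4, 0.4, 0.5] [0.1, -0.0, 0.0]
```

```bash
python3 -m inch '[[30,[6,0.4,0.5],[0,0,0]],[30,[0,0,0],[0,0,0]],[30,[5,0,0],[0,0,0]],[30,[0,0,0],[0,0,0]]]' 50|sed -n 2,5p; python3 -m inch '[[30,[3,0,0],[0,0,0]],[30,[0,0,0],[0,0,0]]]' 50|sed -n 2,5p
```

```text
position: [0.5256, 0.0999, -0.0198]
tool_rot: [0.705, 0.054, -0.705, 0.054]
ft_force: [-0.3, 0.4, -2.5]
grip_width: 0.0389
position: [0.5261, 0.0999, -0.0221]
tool_rot: [0.706, 0.054, -0.704, 0.054]
ft_force: [-0.9, -0.6, 0.6]
grip_width: 0.0391
```

Contact is felt at the expected height, so I'll release, lift clear and check.

```bash
python3 -m inch '[[50,[0,0,0],[0,0,0]],[50,[0,0,0],[0,0,0]],[50,[-15,0,0],[0,0,0]],[70,[-50,0,0],[0,0,0]],[70,[-50,0,-20],[0,0,0]],[70,[-40,0,-40],[0,0,0]],[70,[0,0,0],[0,0,0]],[70,[0,0,0],[0,0,0]]]' 50|sed -n 2,5p; python3 - <<'E'
from h import *
pp=P("wrist"); im=shot("wrist","pics/w15.png")
for n in("bracket","spanner","cover"):
    N=nests()[n]
    for d in imaging.cut_out("wrist",n):
        f=fit("",d["pixels"],sp() if n=="spanner" else POLY[n],.016,.010,N,pp) if d["confidence"]>.3 else None
        print(n,round(d["confidence"],2),np.round(d["box"]),f,np.round(N,4))
imaging.camera("scene")
for n,z in(("cover",.004),("bracket",.004),("spanner",.004),("tin",0),("ferrule",0),("diebox",0)):
    print(n,[(round(d["confidence"],2),np.round(ray("scene",d["pixel"],z)[:2],3)) for d in imaging.tip_of("scene",n)])
print(get_obs()["time"])
E
```

```text
position: [0.586, 0.1089, 0.1419]
tool_rot: [0.707, 0.054, -0.703, 0.054]
ft_force: [-0.5, 0.4, -0.8]
grip_width: 0.07
bracket 0.8 [175. 246. 104.  70.] (array([  0.48852986,   0.20144084, -80.5592164 ]), np.float64(0.49772816011432247)) [  0.4855   0.2016 -81.3027]
spanner 0.78 [205. 178. 161.  50.] (array([ 0.59148679,  0.17921043, 98.55869688]), np.float64(0.08883164592209924)) [ 0.5896  0.1791 98.6973]
spanner 0.38 [174. 247. 106.  72.] (array([  0.58668726,   0.18104385, 104.45112229]), np.float64(3.078815675358102)) [ 0.5896  0.1791 98.6973]
spanner 0.32 [207. 215. 202. 140.] (array([  0.5713297 ,   0.17494654, 141.87334308]), np.float64(0.7782434470129682)) [ 0.5896  0.1791 98.6973]
cover 0.58 [279. 249.  43.  67.] (array([0.52680608, 0.10141788, 8.75953921]), np.float64(0.005312718614834199)) [0.5253 0.1    8.6973]
cover [(0.55, array([0.528, 0.098]))]
bracket [(0.67, array([0.477, 0.191]))]
spanner [(0.96, array([0.585, 0.18 ])), (0.62, array([ 0.461, -0.449]))]
tin [(0.94, array([ 0.759, -0.2  ]))]
ferrule [(0.65, array([0.76 , 0.035]))]
diebox [(0.76, array([0.36 , 0.396]))]
45.125
```

```bash
python3 -c "
from rig import robot
print(robot.hand_in())"
```

```text
the job is handed in; nothing more can be done
None
```

The job is handed in at about 45 s of the 72 s. I pushed the bracket's long end and then its short end into the grey checker's plate, and laid all three parts in their tray compartments and let them go.

**Checker:** in each push the force rose past 10 N with no more travel, about 10 mm after first contact. The spring alone gives about 6 N, so I take the plate to have been fully in both times. I aimed at the middle of the plate, and the tool stayed within about 0.5° of square.

**Tray:** the last wrist-camera fits, against my measured compartment positions, were:

| Part | Fitted position (m) | Compartment (m) | Fitted turn | Wanted turn |
|---|---|---|---|---|
| Bracket | (0.486, 0.203) | (0.4855, 0.2016) | −81.2° | −81.3° |
| Spanner | (0.591, 0.179) | (0.5896, 0.1791) | 98.6° | 98.7° |
| Cover | (0.527, 0.101) | (0.5253, 0.1000) | 8.8° | 8.7° |

All are within about 2 mm, inside the 4 mm clearance.

**Checks that disagreed or were weak:**
- **Bracket:** the fit above was taken before I placed the cover. The final view was partly blocked by the gripper and fitted poorly, at about 3 mm and 0.7°. The scene camera put it about 1 cm off, where it was rough for the others too.
- **Spanner:** its fits had a high residual, because my outline fills in the fork mouth. Two opposite views agreed to about 1 mm. I felt no clear floor contact as I set it down.
- **Grasps:** the real fingertips sit about 30 mm behind the reported TCP. The first bracket grasps and the first spanner grasp closed above the part. Neither part visibly moved.
- **Final view:** my picture allowance was used up, so I checked the finished tray only by numbers.
- **Bystanders:** the tin, ferrule and box were found within about 1 cm of where they started, which is the accuracy of that camera.

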